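Clear the board press and cycle its clamp with the hooded pedal

ROBOT

A 6-joint arm with a two-finger parallel gripper is mounted at the origin on the work surface. World frame = base frame: x ahead of the robot, y to its left, z up, the work surface at z = 0. Lengths are in m, angles in degrees, forces in N, time in s.
With the tool pointing down it reaches from about 0.3 to 0.75 m from the base axis. Payload 8.5 kg.
Tool frame: the origin (TCP) lies on the centre line of the jaws, within the pads' length; the fingertips stand 19 mm ahead of it and the grasp point (between the pads) is the TCP; z points along the fingers, x is the direction in which the jaws open and shut, and the axes are right-handed (so a half turn about z gives the same grasp; the last joint's range is limited). The gripper opens to 85 mm and grips with 20 to 120 N. Pads are 22 mm wide; open, the fingers measure 114 mm over their backs; the gripper's body (76 mm by 85 mm) begins 54 mm behind the grasp point. The pads swing forward as they close: fully open they stand 13 mm farther back than shut.
Start: joints at [-83.612, 21.807, 74.336, -0, 83.858, -12.336], TCP at [0.177, -0.521, 0.25] pointing down, gripper open.
Joint ranges: [-178.18, 178.18], [-50.72, 133.34], [12.68, 142.11], [-81.47, 261.47], [9.98, 163.14], [-165.26, 165.26]. Speed limits (degrees/s): [136.94, 136.94, 180, 180, 180, 180].

INTERFACE

Orientations are given as a 3x3 rotation matrix whose columns are the frame's x, y, z axes.
In Python, from rig import env, cams, order gives the robot as it stands.
- The arm moves only by the tool step_arm, never from a script. Its argument "steps" is a list of rows, each an object with "xyz": the shift along the tool's x, y, z normalised to -1 to 1, where 1 is 0.04 m, a list of three; "turn": the turn, a rotation vector about the tool's x, y, z normalised to -1 to 1, where 1 is 0.08 rad, a list of three; "gripper": the gripper command: -1 is shut, 1 is fully open, values between are in proportion. A call has 1 to 20 rows; each row shifts and turns the commanded pose from where the row before left it, along the tool's axes as they then stand; what a row does not reach is not made up. A row lasts 1/12 s, in which the tool goes at most 41.7 mm and 7.16 degrees, less where a joint would pass 70% of its speed; a pose out of reach is approached as far as the arm can. A call with a number of a shift or a turn outside -1 to 1 is refused whole. A call with a gripper value outside its range is refused whole. The fingers move at their own pace and stop on an object; "squeeze" is the grip in N (left out, the last holds). Time passes only in rows, so rows that do not move let the fingers close. It gives the time, the measured TCP pose, the force and the opening at its end, in the units of the state.
- env.observe(): the state, without advancing time (a new reading comes with each control period).
- cams.get_image(name): name is "scene" or "top"; returns (picture, depth): 420x560x3 uint8, red, green, blue; 420x560 float32, m along the optical axis (not along the pixel's ray), 0 where there is no reading.
- cams.camera_info(name): a dict with "fx", "fy", "cx", "cy" (pixels), "extrinsics" (4x4, takes a point from camera to world coordinates). Camera axes: x right, y down, z forward; pixel columns grow to the right and rows downward; lengths in m; the calibration is good to about 2 mm. A picture is of the moment at which its call begins. camera_info takes no time and is no camera call.
- order.close_job(): hands the job in, once; it reports no verdict.
The state is a dict: "time_s": time; "q": joint angles; "qvel": joint speeds; "joint_efforts": joint torques, N m; "position": TCP position; "tool_rot": TCP orientation; "ft_force": force on the tool from outside, world axes, zero at the start; "wrist_torque": the same for the moment, N m; "grip_width": finger opening in m.
Only numpy, scipy, OpenCV 4.12 (cv2) and the standard library are available. Lean on these libraries where they do the work, as an engineer would, in place of code of your own. Each camera call takes 0.05 s, during which the arm holds its last target. There are 200 camera calls.

TASK

Take the wooden scraper block by its handle and sweep the three board offcuts off the bed of the press into the tray at the bed's end, touching the offcuts only with the block, then stand the block upright in the middle of its grey mat and let go of it. Then, with the empty gripper, push the pedal under the hood right down to its stop, hold it there for two seconds so the clamp bar closes on the clear bed, and let it come up again. Leave the jar, the black box and the steel weight where they are.

Things in the scene. Friction and masses are not known exactly. Their poses are not given: they have to be found in the camera images.
- press: board press, fixed, its place and yaw vary: white block, steel bed on top, open aluminium tray at its -y end. Origin on the bench; in its frame (x to its back, y left, z up) the bed's top is at z 50, x -100..90, y -35..205 mm; the tray lies at y -165..-35. A lip on the bed's front edge (x -106..-100) rises 8 mm over the bed.
- bed_top (a point): centre of the press bed's steel top face (z 50 mm over the bench); axes as the press: the bed reaches 95 mm either way along x and 120 mm either way along y.
- tray_in (a point): centre of the tray's inner floor, 6 mm over the bench; axes as the press. Inside 185 (x) x 125 mm (y); walls 36 mm high on three sides. On its +y side there is no wall but the bed's edge, 62.5 mm away and 44 mm higher.
- clamp_bar (a joint): how far the aluminium clamp bar has come down, m: 0 raised, 0.04 closed on the bed. It spans the bed's rear strip (press x 59..85 mm), raised underside 40 mm and top 66 mm over the bed; 22 mm guide posts behind its ends (press x 85..107) reach 50 mm over the bed. The pedal drives it from under the bench.
- pedal_unit: grey pedal stand fixed left or right of the press, its open front facing its own -x. Origin: centre of its underside; x to its back, z up. Base 200 x 130 x 12 mm; two back posts x 76..90; flat slatted hood (gaps 18 mm) 130 mm wide, x -40..90, underside z 140, top 148 mm, over the whole pedal, so that the gripper must come in tilted from the open front.
- pedal_press (a point): point to push: middle of the pedal's ribbed top face, 23 mm behind its free front edge (the pedal is a dark steel plate 105 x 76 x 8 mm). About 60 mm over the bench when up, about 38 mm when fully down. Its axes turn with the pedal: x along the plate to the hinge, z out of the plate.
- pedal_axis (a point): middle of the pedal's hinge line (along y of the stand), 34 mm over the bench, at x = 60 mm of the stand; 82 mm from pedal_press.
- pedal (a joint): pedal angle, rad: 0 = up (sprung, plate sloping up 16 degrees towards its front), grows as it is pushed down, 0.26 = its stop. About 4 N to start, 11 N at the stop.
- mat: thin grey mat 180 x 180 x 4 mm fixed on the bench, on the side of the press away from the pedal; the scraper's place. Origin: centre of its underside.
- scraper: wooden scraper block, steel-shod: foot 130 (x) x 30 (y) x 24 mm, with an upright slab handle 70 (x) x 22 (y) mm in its middle up to z = 104 mm. Origin: centre of its underside; z up. Take the handle across its 22 mm (y). About 0.2 kg.
- strip_long: flat offcut of grey-brown mount board, 90 x 24 x 9 mm, lying on the press bed. Origin: centre of its underside; x along its length, z up.
- strip_mid: flat offcut of grey-brown mount board, 70 x 30 x 9 mm, lying on the press bed. Origin: centre of its underside; x along its length, z up.
- piece: flat offcut of grey-brown mount board, 60 x 40 x 9 mm, lying on the press bed. Origin: centre of its underside; x along its length, z up.
- jar: paste jar with lid, 60 mm diameter, 85 mm high, standing beyond the mat; leave alone. Origin: centre of its underside.
- archive_box: black archive box 100 x 160 x 60 mm behind the pedal stand; leave alone. Origin: centre of its underside.
- book_weight: dark steel book weight 50 x 100 x 30 mm on the bench in front of the pedal stand; leave alone. Origin: centre of its underside.
Mind the look-alikes: they are no part of the job. Leave any green or yellow look-alike of the piece alone.

How it is judged (in metres and radians):
On the way, in this order (a step that is already met when the one before it is completed fails the run):
1. all three offcuts are in the tray (y of strip_long in the frame of tray_in between -0.065 and 0.065 m and x of strip_long in the frame of tray_in between -0.095 and 0.095 m and z of strip_long in the frame of tray_in between -0.004 and 0.036 m and y of strip_mid in the frame of tray_in between -0.065 and 0.065 m and x of strip_mid in the frame of tray_in between -0.095 and 0.095 m and z of strip_mid in the frame of tray_in between -0.004 and 0.036 m and y of piece in the frame of tray_in between -0.065 and 0.065 m and x of piece in the frame of tray_in between -0.095 and 0.095 m and z of piece in the frame of tray_in between -0.004 and 0.036 m), for 0.2 s.
2. the scraper stands on its mat, let go (horizontal distance between scraper and mat below 0.035 m and angle between scraper's own z axis and vertical below 0.08 rad and z of scraper in the frame of mat below 0.009 m and contact force between the fingers and scraper below 0.3 N), for 0.2 s.
3. the gripper's fingers hold the pedal down at its stop (above 0.235 of 0.26 rad) and the clamp bar is closed (above 0.035 of 0.04 m) for 1.5 s (value of joint pedal above 0.235 rad and value of joint clamp_bar above 0.035 m and contact force between the fingers and pedal_unit above 1 N), for 1.5 s.
At the end, for the whole second after the job is handed in: Offcuts at rest in the tray, centres 8 mm or more below the bed; scraper upright (0.08 rad), released, within 35 mm of the mat's centre; pedal up (below 0.03 rad), clamp bar raised (below 6 mm); jar, box and weight within 25 mm of where they were (all of step 1 and all of step 2 and value of joint pedal below 0.03 rad and value of joint clamp_bar below 0.006 m and linear speed of each of strip_long, strip_mid, piece, scraper below 0.03 m/s and distance of each of jar, archive_box, book_weight from where it was at the start of the episode below 0.025 m); the robot touches nothing.
It fails at once if the gripper or arm touches an offcut (more than 1 N) (contact force between any of the fingers, the arm and strip_long above 1 N or contact force between any of the fingers, the arm and strip_mid above 1 N or contact force between any of the fingers, the arm and piece above 1 N).
It fails at once if the pedal is pushed (above 0.08 rad) while an offcut is not in the tray (value of joint pedal above 0.08 rad and not ((y of strip_long in the frame of tray_in between -0.065 and 0.065 m and x of strip_long in the frame of tray_in between -0.095 and 0.095 m and z of strip_long in the frame of tray_in between -0.004 and 0.036 m) and (y of strip_mid in the frame of tray_in between -0.065 and 0.065 m and x of strip_mid in the frame of tray_in between -0.095 and 0.095 m and z of strip_mid in the frame of tray_in between -0.004 and 0.036 m) and (y of piece in the frame of tray_in between -0.065 and 0.065 m and x of piece in the frame of tray_in between -0.095 and 0.095 m and z of piece in the frame of tray_in between -0.004 and 0.036 m))).
It fails at once if the paste jar is disturbed (moved over 25 mm) (distance of jar from where it was at the start of the episode above 0.025 m).
It fails at once if the black archive box is disturbed (moved over 25 mm) (distance of archive_box from where it was at the start of the episode above 0.025 m).
It fails at once if the steel book weight is disturbed (moved over 25 mm) (distance of book_weight from where it was at the start of the episode above 0.025 m).
It also fails if it takes over 72 s, if anything falls off the work surface, if the arm or the gripper's body presses on something with over 40 N, if the wrist force passes 120 N, or if a joint passes its speed limit or range.

## Working session

There is one attempt and no reset: what is moved stays moved. The work goes in short steps, Python scripts to look and compute and a tool call to move; the robot and the scene stay as the last step left them, time stands still between calls to the robot, and variables do not carry over. Pictures are saved under pics/ and viewed, about 8 in all and at most 12, crops included, and the job is handed in when it is done.

Besides the shell and the picture viewer there is one more tool, called after "Request:" by a JSON object that holds its "name" and its "arguments". step_arm: Moves the arm, as the interface text tells. Scaled input: -1 to 1 covers 0.04 m each way for a shift and 0.08 rad each way for a turn. Its arguments: {"type":"object","properties":{"steps":{"type":"array"},"squeeze":{"type":"number"}},"required":["steps"]}

```bash
ls; mkdir -p pics; python3 - <<'E'
from rig import env,cams,order
import cv2,numpy as np
for n in("scene","top"):
    im,d=cams.get_image(n); np.savez(f"{n}0.npz",im=im,d=d); cv2.imwrite(f"pics/{n}0.png",im[:,:,::-1])
    print(n,cams.camera_info(n), (d>0).mean())
print(env.observe())
E
```

```text
pics
scene {'fx': 388.78202057167704, 'fy': 388.78202057167704, 'cx': 276.9551569305243, 'cy': 216.71455468420086, 'extrinsics': array([[ 0.79319058,  0.3639506 , -0.48825062,  1.02119891],
       [ 0.60890285, -0.48620318,  0.62677252, -0.67649776],
       [-0.00927476, -0.79444725, -0.60726234,  0.7467457 ],
       [ 0.        ,  0.        ,  0.        ,  1.        ]])} 0.9960331632653061
top {'fx': 420.8832341511431, 'fy': 420.8832341511431, 'cx': 275.76750945458394, 'cy': 208.2584192788658, 'extrinsics': array([[ 0.0194892 , -0.99403667,  0.10729062,  0.40253823],
       [-0.9997318 , -0.02071784, -0.01034872,  0.02347195],
       [ 0.01250983, -0.10706015, -0.99417384,  1.06501819],
       [ 0.        ,  0.        ,  0.        ,  1.        ]])} 0.9959481292517007
{'time_s': 0.1, 'q': array([-8.36120949e+01,  2.18391305e+01,  7.43799073e+01, -8.11243731e-04,
        8.38578917e+01, -1.23363460e+01]), 'qvel': array([ 0.09738913, -0.03776468, -0.09781886,  0.0781818 ,  0.04001146,
        0.01374834]), 'joint_efforts': array([ 3.24430883e-03, -4.49225843e+01, -2.31655043e+01, -1.74005527e-04,
        3.68612047e-03, -1.73548710e-05]), 'position': array([ 0.17651995, -0.52065262,  0.24975771]), 'tool_rot': array([[ 3.21015215e-01, -9.47074023e-01, -1.63374882e-04],
       [-9.47073125e-01, -3.21015140e-01,  1.33277094e-03],
       [-1.31467855e-03, -2.73111791e-04, -9.99999099e-01]]), 'ft_force': array([-0.72212872, -0.09012858, -0.50812392]), 'wrist_torque': array([-0.00665546,  0.00849916, -0.01474411]), 'grip_width': 0.08489594531009001}
```

View pics/scene0.png

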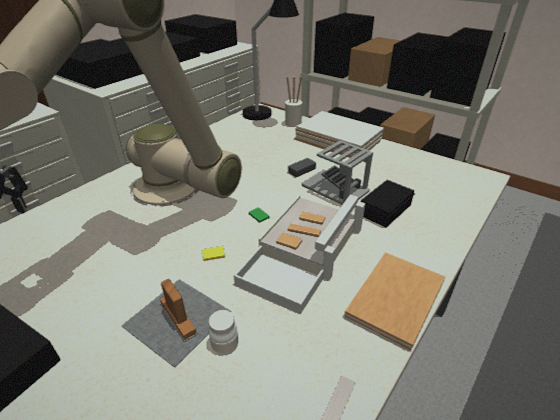

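View pics/top0.png

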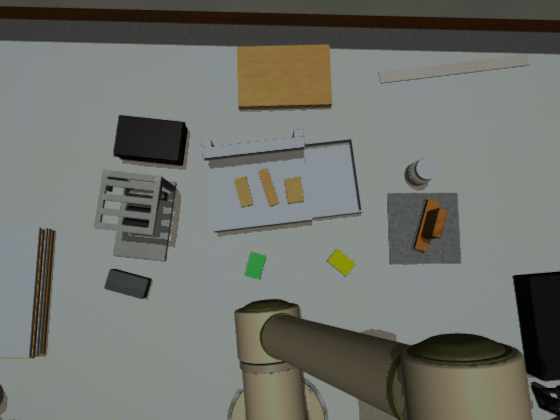

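Scene view: scraper (178,308) on its mat, jar (222,328), offcuts at (312,217), (304,230) and (288,241), green look-alike (258,214), yellow look-alike (213,254). Top view: offcuts at (244,192), (268,187) and (294,190), scraper (431,225), jar (421,172), pedal stand (140,210), weight (128,284), black box (150,140). Large tan board (284,76) and the strip (453,70) are distractors. The handle I want is the only upright orange-brown slab, on the grey mat.

```bash
cat > h.py <<'E'
import numpy as np,cv2
from rig import env,cams,order
def cloud(n,d):
    c=cams.camera_info(n);v,u=np.mgrid[:420,:560];
    p=np.stack([(u-c["cx"])/c["fx"]*d,(v-c["cy"])/c["fy"]*d,d],-1);E=c["extrinsics"]
    P=p@E[:3,:3].T+E[:3,3];P[d==0]=np.nan;return P
def ray(n,uv,z):
    c=cams.camera_info(n);E=c["extrinsics"];r=E[:3,:3]@np.array([(uv[0]-c["cx"])/c["fx"],(uv[1]-c["cy"])/c["fy"],1])
    return (E[:3,3]+r*(z-E[2,3])/r[2])
def rect(P,m,name):
    n,l,s,c=cv2.connectedComponentsWithStats(m.astype(np.uint8))
    for i in range(1,n):
        if s[i,4]<60: continue
        q=P[l==i];r=cv2.minAreaRect((q[:,:2]*1000).astype(np.float32))
        print(name,"px",c[i].round(),"n",s[i,4],"ctr",np.round(r[0],1),"size",np.round(r[1],1),"ang",round(r[2],1),"z med",np.round(np.nanpercentile(q[:,2],[5,50,95])*1000,1))
E
python3 - <<'E'
from h import *
for n in("top","scene"):
    f=np.load(n+"0.npz");im,d=f["im"],f["d"];P=cloud(n,d);z=P[...,2]
    hsv=cv2.cvtColor(im,cv2.COLOR_RGB2HSV);H,S,V=hsv[...,0],hsv[...,1],hsv[...,2]
    x,y=P[...,0],P[...,1]
    ws=(x>.2)&(x<.75)&(abs(y)<.6)
    o=(H<22)&(S>100)&(V>70)&ws
    print("==",n)
    rect(P,o&(z>.045)&(z<.07)&(y>-.15),"offcut")
    rect(P,o&(y<-.15),"scraper"); rect(P,o&(y<-.15)&(z>.09),"handle top")
    rect(P,(z>.043)&(z<.066)&ws&(y>-.2),"bed-h")
    rect(P,(z>.1)&(z<.125)&ws&(x>.4)&(y>-.2)&(y<.25),"bar top")
    rect(P,(z>.03)&(z<.044)&ws&(y>-.25)&(y<.2),"traywall")
    rect(P,(z>.138)&(z<.155)&ws&(y>.2)&(x>.3),"hood")
    rect(P,(z>.006)&(z<.018)&ws&(y>.2)&(x>.3),"base")
    rect(P,(V<130)&(S<60)&(z<.012)&(z>-.005)&ws&(y<-.2),"mat")
    rect(P,(z>.075)&(z<.095)&ws&(y<-.25)&~o&(x>.4),"jar")
    rect(P,(z>.024)&(z<.036)&ws&(y>.2)&(x<.45),"weight")
E
```

```text
== top
offcut px [268. 187.] n 323 ctr [563.6  32.1] size [87.2 23.1] ang 18.7 z med [55.6 58.6 61.3]
offcut px [243. 190.] n 264 ctr [551.3  92.2] size [67.1 28.3] ang 16.1 z med [55.  58.2 61.1]
offcut px [292. 190.] n 220 ctr [556.9 -28.5] size [58.1 36.9] ang 10.9 z med [55.4 58.7 61.2]
offcut px [ 36. 305.] n 91 ctr [269.5 572.3] size [134.3   6.7] ang 0.3 z med [46.4 48.8 51.8]
scraper px [425. 226.] n 338 ctr [ 483.2 -367.6] size [ 38.9 136.1] ang 74.4 z med [24.3 27.5 31.5]
scraper px [440. 222.] n 261 ctr [ 480.9 -364.2] size [23.  67.7] ang 75.7 z med [103.9 107.2 110.1]
handle top px [440. 222.] n 261 ctr [ 480.9 -364.2] size [23.  67.7] ang 75.7 z med [103.9 107.2 110.1]
bed-h px [149. 139.] n 2809 ctr [677.3 328.3] size [163.8 104.1] ang 85.4 z med [50.5 59.2 62.4]
bed-h px [258. 190.] n 6991 ctr [556.8  56.7] size [176.2 240.1] ang 7.9 z med [46.6 50.1 59.5]
bed-h px [138. 208.] n 197 ctr [506.7 346.4] size [61.  19.3] ang 84.9 z med [45.  49.3 52.7]
bed-h px [135. 222.] n 213 ctr [471.  348.4] size [63.8 19.5] ang 84.5 z med [55.6 59.4 63.6]
bed-h px [ 31. 283.] n 1695
[... 3022 characters left out ...]
 [76.8 51.4] ang 87.4 z med [10.2 14.  17.1]
base px [384. 218.] n 129 ctr [715.4 305.7] size [175.1  72.9] ang 57.2 z med [ 6.8 12.7 17.3]
mat px [150. 245.] n 70 ctr [ 211.5 -235.8] size [20.7 71. ] ang 4.1 z med [0.4 2.6 5. ]
mat px [173. 324.] n 3573 ctr [ 475.5 -363.7] size [178.9 180.2] ang 2.0 z med [3.8 6.  8.3]
mat px [223. 352.] n 67 ctr [ 624.6 -361.1] size [55.2 16.6] ang 43.6 z med [ 0.8  6.5 11.6]
jar px [221. 321.] n 488 ctr [ 611.1 -344.9] size [52.1 52.2] ang 13.9 z med [78.3 86.4 88.6]
weight px [318. 140.] n 61 ctr [265.4 571.2] size [128.7  12.6] ang 0.4 z med [24.5 27.8 35.3]
weight px [301. 165.] n 225 ctr [322.7 368.7] size [102.8  55.3] ang 74.9 z med [25.4 31.8 34.8]
```

Both views agree. Press yaw is about 7.8° with its origin at about (586,-25). Scraper is at (482,-364), yaw -15°. Mat is at (475,-364). Pedal stand is at (484,342), yaw -5.4°. Heights and sizes match what was given, and I'll check the crop along with the hover.

Request:
{"name": "step_arm", "arguments": {"steps": [{"xyz": [0,0,0],"turn": [0,0,0.92],"gripper": 1},{"xyz": [0,0,0],"turn": [0,0,0.92],"gripper": 1},{"xyz": [0,0,0],"turn": [0,0,0.92],"gripper": 1},{"xyz": [0,0,0],"turn": [0,0,0.92],"gripper": 1},{"xyz": [0,0,0],"turn": [0,0,0.92],"gripper": 1},{"xyz": [0,0,0],"turn": [0,0,0.92],"gripper": 1},{"xyz": [0,0,0],"turn": [0,0,0.92],"gripper": 1},{"xyz": [0,0,0],"turn": [0,0,0.92],"gripper": 1},{"xyz": [-0.575,-0.636,0],"turn": [0,0,0],"gripper": 1},{"xyz": [-0.575,-0.636,0],"turn": [0,0,0],"gripper": 1},{"xyz": [-0.575,-0.636,0],"turn": [0,0,0],"gripper": 1},{"xyz": [-0.575,-0.636,0],"turn": [0,0,0],"gripper": 1},{"xyz": [-0.575,-0.636,0],"turn": [0,0,0],"gripper": 1},{"xyz": [-0.575,-0.636,0],"turn": [0,0,0],"gripper": 1},{"xyz": [-0.575,-0.636,0],"turn": [0,0,0],"gripper": 1},{"xyz": [-0.575,-0.636,0],"turn": [0,0,0],"gripper": 1},{"xyz": [-0.575,-0.636,0],"turn": [0,0,0],"gripper": 1},{"xyz": [-0.575,-0.636,0],"turn": [0,0,0],"gripper": 1}]}}

```text
time_s: 1.6
position: [0.4832, -0.3634, 0.25]
tool_rot: [[-0.259, -0.966, -0.001], [-0.966, 0.259, 0.001], [-0.0, 0.001, -1.0]]
ft_force: [-0.7, 0.2, -0.3]
grip_width: 0.0854
```

```bash
cat >> h.py <<'E'
def to(p,yawx=None):
    s=env.observe();R=s["tool_rot"];d=np.array(p)-s["position"]
    print("t",round(s["time_s"],2),"pos",s["position"].round(4),"xang",round(np.degrees(np.arctan2(R[1,0],R[0,0])),2),"z",R[:,2].round(3),"w",round(s["grip_width"],4),"F",s["ft_force"].round(1),"q",s["q"].round(0))
    print("units to target (tool axes)",(R.T@d/0.04).round(3), "" if yawx is None else ("then turn z units",round(-np.radians(yawx-np.degrees(np.arctan2(R[1,0],R[0,0])))/.08,3)))
    return s
E
python3 - <<'E'
from h import *
to([.482,-.364,.072],-105)
im,d=cams.get_image("scene");cv2.imwrite("pics/c1.png",cv2.resize(im[220:380,90:290,::-1],None,fx=3,fy=3))
E
```

```text
t 1.6 pos [ 0.4832 -0.3634  0.25  ] xang -105.01 z [-0.001  0.001 -1.   ] w 0.0854 F [-0.7  0.2 -0.3] q [-48.  27.  65.  -0.  88.  57.]
units to target (tool axes) [0.023 0.022 4.45 ] ('then turn z units', np.float64(-0.001))
```

View pics/c1.png

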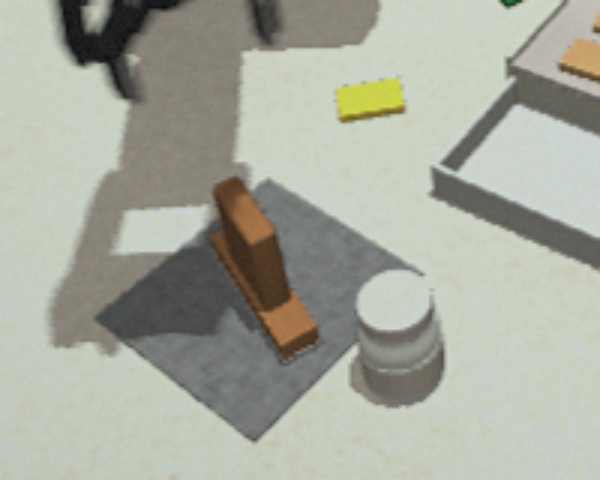

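The crop shows the orange scraper with its upright slab at about crop (255,240), and the jar at (395,330) well clear of it. The gripper is above the handle with its jaws across the slab. Next I descend and grip.

Request:
{"name": "step_arm", "arguments": {"steps": [{"xyz": [0.02,0.02,0.7],"turn": [0,0,0],"gripper": 1},{"xyz": [0,0,0.75],"turn": [0,0,0],"gripper": 1},{"xyz": [0,0,0.75],"turn": [0,0,0],"gripper": 1},{"xyz": [0,0,0.75],"turn": [0,0,0],"gripper": 1},{"xyz": [0,0,0.75],"turn": [0,0,0],"gripper": 1},{"xyz": [0,0,0.75],"turn": [0,0,0],"gripper": 1},{"xyz": [0,0,0],"turn": [0,0,0],"gripper": -1},{"xyz": [0,0,0],"turn": [0,0,0],"gripper": -1},{"xyz": [0,0,0],"turn": [0,0,0],"gripper": -1},{"xyz": [0,0,0],"turn": [0,0,0],"gripper": -1},{"xyz": [0,0,0],"turn": [0,0,0],"gripper": -1},{"xyz": [0,0,0],"turn": [0,0,0],"gripper": -1},{"xyz": [0,0,0],"turn": [0,0,0],"gripper": -1},{"xyz": [0,0,0],"turn": [0,0,0],"gripper": -1},{"xyz": [0,0,0],"turn": [0,0,0],"gripper": -1},{"xyz": [0,0,0],"turn": [0,0,0],"gripper": -1}], "squeeze": 70}}

```text
time_s: 2.98
position: [0.4813, -0.3655, 0.0738]
tool_rot: [[-0.259, -0.966, 0.002], [-0.966, 0.259, -0.002], [0.001, -0.002, -1.0]]
ft_force: [0.4, 1.5, 7.3]
grip_width: 0.0215
```

Request:
{"name": "step_arm", "arguments": {"steps": [{"xyz": [0,0,-0.5],"turn": [0,0,0],"gripper": -1},{"xyz": [0,0,-0.8],"turn": [0,0,0],"gripper": -1},{"xyz": [0,0,-0.8],"turn": [0,0,0],"gripper": -1},{"xyz": [0,0,-0.8],"turn": [0,0,-0.7],"gripper": -1},{"xyz": [0,0,-0.8],"turn": [0,0,-0.7],"gripper": -1},{"xyz": [0,0,0],"turn": [0,0,-0.7],"gripper": -1},{"xyz": [0,0,0],"turn": [0,0,-0.7],"gripper": -1},{"xyz": [0,0,0],"turn": [0,0,-0.7],"gripper": -1},{"xyz": [0,0,0],"turn": [0,0,-0.7],"gripper": -1},{"xyz": [0,0,0],"turn": [0,0,-0.77],"gripper": -1},{"xyz": [0,0,0],"turn": [0,0,0],"gripper": -1}]}}

```text
time_s: 3.9
position: [0.4807, -0.365, 0.2202]
tool_rot: [[0.137, -0.991, -0.0], [-0.991, -0.137, 0.0], [-0.0, 0.0, -1.0]]
ft_force: [-0.7, 0.1, -2.3]
grip_width: 0.0215
```

Request:
{"name": "step_arm", "arguments": {"steps": [{"xyz": [-0.5,-0.13,0],"turn": [0,0,0],"gripper": -1},{"xyz": [-0.8,-0.21,0],"turn": [0,0,0],"gripper": -1},{"xyz": [-0.8,-0.21,0],"turn": [0,0,0],"gripper": -1},{"xyz": [-0.8,-0.21,0],"turn": [0,0,0],"gripper": -1},{"xyz": [-0.8,-0.21,0],"turn": [0,0,0],"gripper": -1},{"xyz": [-0.8,-0.21,0],"turn": [0,0,0],"gripper": -1},{"xyz": [-0.8,-0.21,0],"turn": [0,0,0],"gripper": -1},{"xyz": [-0.8,-0.21,0],"turn": [0,0,0],"gripper": -1},{"xyz": [-0.8,-0.21,0],"turn": [0,0,0],"gripper": -1},{"xyz": [-0.8,-0.21,0],"turn": [0,0,0],"gripper": -1},{"xyz": [-0.8,-0.21,0],"turn": [0,0,0],"gripper": -1},{"xyz": [-0.8,-0.21,0],"turn": [0,0,0],"gripper": -1},{"xyz": [-0.8,-0.21,0],"turn": [0,0,0],"gripper": -1},{"xyz": [-0.8,-0.21,0],"turn": [0,0,0],"gripper": -1},{"xyz": [-0.8,-0.21,0],"turn": [0,0,0],"gripper": -1},{"xyz": [-0.8,-0.21,0],"turn": [0,0,0],"gripper": -1},{"xyz": [0,0,0],"turn": [0,0,0],"gripper": -1},{"xyz": [0,0,0],"turn": [0,0,0],"gripper": -1}]}}

```text
time_s: 5.4
position: [0.543, 0.1493, 0.2201]
tool_rot: [[0.136, -0.991, -0.0], [-0.991, -0.136, -0.0], [0.0, 0.0, -1.0]]
ft_force: [-0.1, -0.2, -3.1]
grip_width: 0.0212
```

```bash
python3 - <<'E'
from h import *
to([.542,.1505,.123],-82.2)
for n in("scene","top"):
    im,d=cams.get_image(n);P=cloud(n,d);z=P[...,2];hsv=cv2.cvtColor(im,cv2.COLOR_RGB2HSV)
    o=(hsv[...,0]<22)&(hsv[...,1]>100)&(hsv[...,2]>70)&(P[...,0]>.4)&(abs(P[...,1])<.3)&(P[...,0]<.7)
    rect(P,o&(z>.1),"scraper")
    rect(P,o&(z<.07),"offcuts")
    cv2.imwrite(f"pics/{n}1.png",im[...,::-1])
E
```

```text
t 5.4 pos [0.543  0.1493 0.2201] xang -82.16 z [-0. -0. -1.] w 0.0212 F [-0.1 -0.2 -3.1] q [ 3. 24. 75. -0. 80. 86.]
units to target (tool axes) [-0.032  0.019  2.428] ('then turn z units', np.float64(0.008))
scraper px [332. 157.] n 109 ctr [563.5 149.1] size [24.5 24. ] ang 6.4 z med [206.3 243.7 256.8]
scraper px [324. 177.] n 310 ctr [532.5 197.2] size [127.4 141.7] ang 10.9 z med [160.6 175.1 178.4]
offcuts px [312. 218.] n 178 ctr [551.1  91.1] size [66.8 32.9] ang 12.4 z med [55.3 60.6 63.2]
offcuts px [304. 230.] n 217 ctr [564.3  31.6] size [86.8 25.9] ang 18.1 z med [54.6 60.7 62.7]
offcuts px [289. 241.] n 242 ctr [557.5 -30. ] size [58.  41.1] ang 8.5 z med [54.7 61.  63.2]
offcuts px [268. 187.] n 325 ctr [563.9  32. ] size [88.2 23.3] ang 18.6 z med [55.6 58.5 61.1]
offcuts px [243. 192.] n 290 ctr [550.4  91.8] size [68.6 29. ] ang 14.8 z med [55.  58.1 61.3]
offcuts px [292. 190.] n 221 ctr [556.9 -28.4] size [57.2 37.2] ang 7.2 z med [55.5 58.7 61.9]
```

View pics/scene1.png

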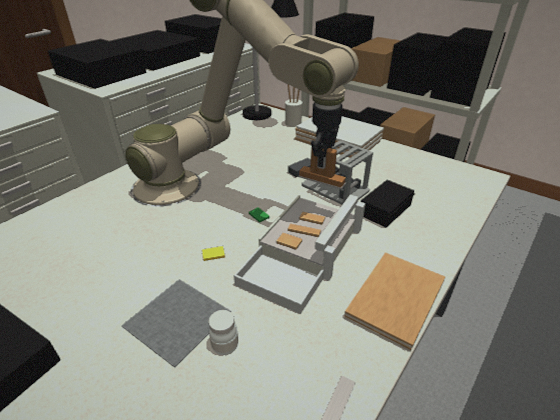

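The scraper hangs upright above the clear end of the bed at (322,175). Offcuts are unmoved. Next I lower it to about 2 mm over the bed.

Request:
{"name": "step_arm", "arguments": {"steps": [{"xyz": [0,0,0.6],"turn": [0,0,0],"gripper": -1},{"xyz": [0,0,0.6],"turn": [0,0,0],"gripper": -1},{"xyz": [0,0,0.6],"turn": [0,0,0],"gripper": -1},{"xyz": [0,0,0.3],"turn": [0,0,0],"gripper": -1},{"xyz": [0,0,0.2],"turn": [0,0,0],"gripper": -1},{"xyz": [0,0,0.14],"turn": [0,0,0],"gripper": -1},{"xyz": [0,0,0],"turn": [0,0,0],"gripper": -1}]}}

```text
time_s: 6.08
position: [0.5432, 0.1472, 0.1223]
tool_rot: [[0.134, -0.991, -0.001], [-0.991, -0.134, -0.0], [-0.0, 0.001, -1.0]]
ft_force: [-0.1, 0.6, -2.2]
grip_width: 0.0212
```

```bash
python3 - <<'E'
from h import *
to([.542,.1505,.122],-82.2)
im,d=cams.get_image("scene");cv2.imwrite("pics/c2.png",cv2.resize(im[120:300,230:400,::-1],None,fx=3.3,fy=3.3))
E
```

```text
t 6.08 pos [0.5432 0.1472 0.1223] xang -82.31 z [-0.001 -0.    -1.   ] w 0.0212 F [-0.1  0.6 -2.2] q [ 3. 30. 83. -0. 67. 85.]
units to target (tool axes) [-0.085  0.02   0.006] ('then turn z units', np.float64(-0.024))
```

View pics/c2.png

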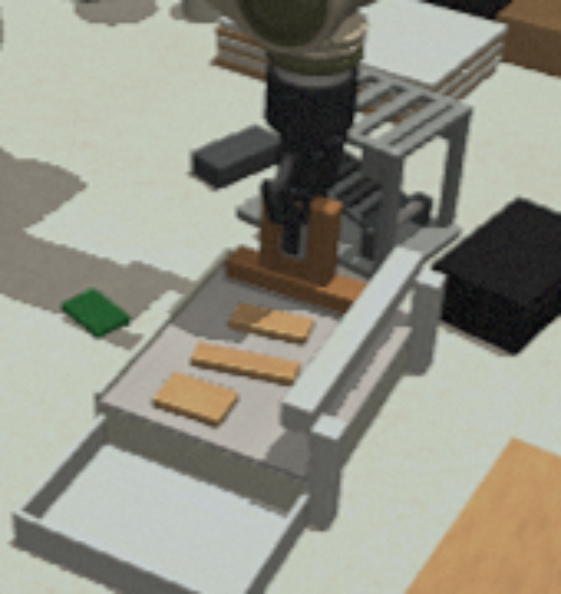

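Crop: the foot stands on the bed behind all three offcuts, at crop (295,280), clear of the lip and the bar. Next is the sweep.

Request:
{"name": "step_arm", "arguments": {"steps": [{"xyz": [0.1,0,0],"turn": [0,0,0],"gripper": -1},{"xyz": [0.2,0,0],"turn": [0,0,0],"gripper": -1},{"xyz": [0.2,0,0],"turn": [0,0,0],"gripper": -1},{"xyz": [0.2,0,0],"turn": [0,0,0],"gripper": -1},{"xyz": [0.2,0,0],"turn": [0,0,0],"gripper": -1},{"xyz": [0.2,0,0],"turn": [0,0,0],"gripper": -1},{"xyz": [0.2,0,0],"turn": [0,0,0],"gripper": -1},{"xyz": [0.2,0,0],"turn": [0,0,0],"gripper": -1},{"xyz": [0.2,0,0],"turn": [0,0,0],"gripper": -1},{"xyz": [0.2,0,0],"turn": [0,0,0],"gripper": -1},{"xyz": [0.2,0,0],"turn": [0,0,0],"gripper": -1},{"xyz": [0.2,0,0],"turn": [0,0,0],"gripper": -1},{"xyz": [0.2,0,0],"turn": [0,0,0],"gripper": -1},{"xyz": [0.2,0,0],"turn": [0,0,0],"gripper": -1},{"xyz": [0.2,0,0],"turn": [0,0,0],"gripper": -1},{"xyz": [0.2,0,0],"turn": [0,0,0],"gripper": -1}]}}

```text
time_s: 7.47
position: [0.5601, 0.0243, 0.1227]
tool_rot: [[0.135, -0.991, -0.0], [-0.991, -0.135, 0.0], [-0.0, 0.0, -1.0]]
ft_force: [-1.4, -0.3, -2.7]
grip_width: 0.0212
```

```bash
cat >> h.py <<'E'
O=np.array([586.2,-25.1]);Y=np.radians(7.8);RP=np.array([[np.cos(Y),-np.sin(Y)],[np.sin(Y),np.cos(Y)]])
def offc(n,lo=.0,hi=.07):
    im,d=cams.get_image(n);P=cloud(n,d);hsv=cv2.cvtColor(im,cv2.COLOR_RGB2HSV);L=(P[...,:2]*1000-O)@RP
    m=(hsv[...,0]<22)&(hsv[...,1]>100)&(hsv[...,2]>70)&(P[...,2]<hi)&(abs(L[...,0])<110)&(abs(L[...,1]-20)<200)
    k,l,s,c=cv2.connectedComponentsWithStats(m.astype(np.uint8))
    for i in range(1,k):
        if s[i,4]>25: print(n,c[i].round(),s[i,4],"press xy",np.round(np.nanmean(L[l==i],0),0),"min",L[l==i].min(0).round(),"max",L[l==i].max(0).round(),"z",np.round(np.nanpercentile(P[l==i][:,2],[5,50,95])*1000))
    return im
E
python3 - <<'E'
from h import *
s=to([.542,.1505,.122],-82.2);print("TCP press",(s["position"][:2]*1000-O)@RP)
im=offc("scene");offc("top");cv2.imwrite("pics/c3.png",cv2.resize(im[120:300,230:400,::-1],None,fx=3.3,fy=3.3))
E
```

```text
t 7.47 pos [0.5601 0.0243 0.1227] xang -82.23 z [-0.  0. -1.] w 0.0212 F [-1.4 -0.3 -2.7] q [-10.  30.  84.   0.  66.  73.]
units to target (tool axes) [-3.187  0.022  0.018] ('then turn z units', np.float64(-0.007))
TCP press [-19.14232841  52.49768806]
scene [290. 242.] 706 press xy [-20.  -9.] min [-61. -59.] max [36. 40.] z [58. 61. 64.]
top [312. 190.] 220 press xy [-36. -43.] min [-59. -59.] max [ -1. -22.] z [52. 57. 62.]
top [287. 193.] 82 press xy [-35.  17.] min [-46.   3.] max [-25.  34.] z [56. 59. 61.]
```

View pics/c3.png

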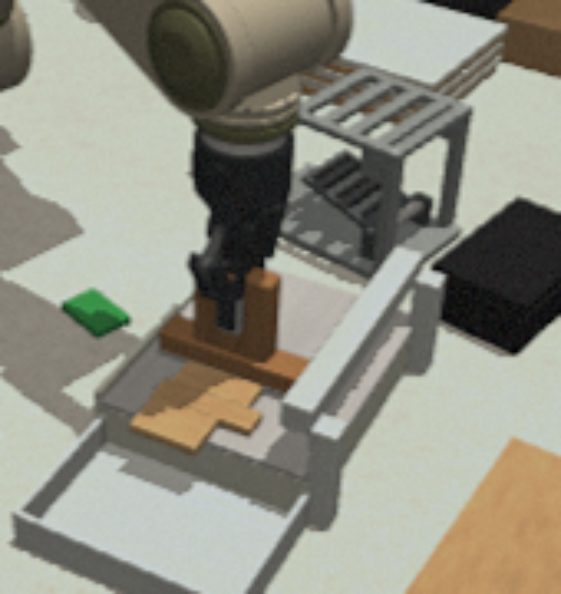

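Working: the offcuts are bunched ahead of the foot, with the piece at the brink, crop (170,420). I continue past the edge.

Request:
{"name": "step_arm", "arguments": {"steps": [{"xyz": [0.1,0,0],"turn": [0,0,0],"gripper": -1},{"xyz": [0.18,0,0],"turn": [0,0,0],"gripper": -1},{"xyz": [0.18,0,0],"turn": [0,0,0],"gripper": -1},{"xyz": [0.18,0,0],"turn": [0,0,0],"gripper": -1},{"xyz": [0.18,0,0],"turn": [0,0,0],"gripper": -1},{"xyz": [0.18,0,0],"turn": [0,0,0],"gripper": -1},{"xyz": [0.18,0,0],"turn": [0,0,0],"gripper": -1},{"xyz": [0.18,0,0],"turn": [0,0,0],"gripper": -1},{"xyz": [0.18,0,0],"turn": [0,0,0],"gripper": -1},{"xyz": [0.18,0,0],"turn": [0,0,0],"gripper": -1},{"xyz": [0.18,0,0],"turn": [0,0,0],"gripper": -1},{"xyz": [0.18,0,0],"turn": [0,0,0],"gripper": -1},{"xyz": [0.18,0,0],"turn": [0,0,0],"gripper": -1},{"xyz": [0.18,0,0],"turn": [0,0,0],"gripper": -1},{"xyz": [0.18,0,0],"turn": [0,0,0],"gripper": -1},{"xyz": [0.18,0,0],"turn": [0,0,0],"gripper": -1},{"xyz": [0.1,0,0],"turn": [0,0,0],"gripper": -1},{"xyz": [0,0,0],"turn": [0,0,0],"gripper": -1},{"xyz": [0,0,0],"turn": [0,0,0],"gripper": -1}]}}

```text
time_s: 9.15
position: [0.5757, -0.0899, 0.1227]
tool_rot: [[0.135, -0.991, -0.0], [-0.991, -0.135, 0.0], [-0.0, 0.0, -1.0]]
ft_force: [0.3, 0.4, -2.6]
grip_width: 0.021
```

```bash
python3 - <<'E'
from h import *
s=to([.475,-.364,.25],-105);print("TCP press",(s["position"][:2]*1000-O)@RP)
im=offc("scene");offc("top");cv2.imwrite("pics/c4.png",cv2.resize(im[120:320,210:400,::-1],None,fx=3,fy=3))
E
```

```text
t 9.15 pos [ 0.5757 -0.0899  0.1227] xang -82.25 z [-0.  0. -1.] w 0.021 F [ 0.3  0.4 -2.6] q [-21.  32.  80.   0.  68.  62.]
units to target (tool axes) [ 6.449  3.418 -3.184] ('then turn z units', np.float64(4.963))
TCP press [-19.23404078 -62.80225435]
scene [288. 260.] 58 press xy [  8. -78.] min [-31. -81.] max [ 42. -70.] z [62. 66. 69.]
scene [279. 268.] 369 press xy [-18. -74.] min [-61. -87.] max [ 26. -51.] z [14. 25. 28.]
```

View pics/c4.png

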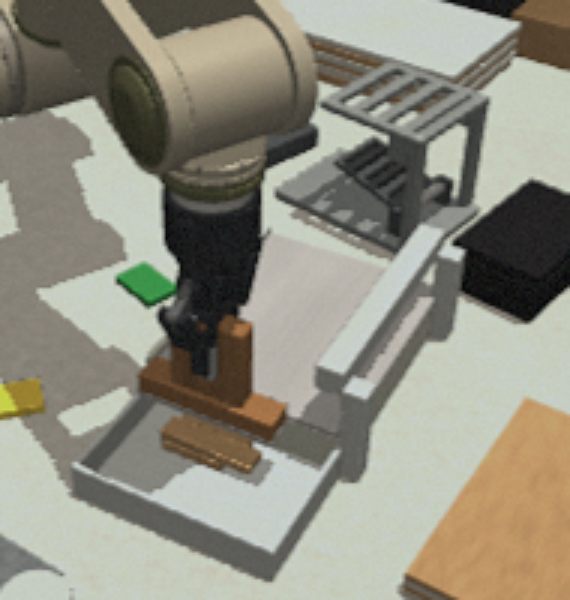

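All three offcuts lie stacked in the tray at crop (210,445), tops at or below 28 mm. Next I lift the scraper and carry it to the mat.

Request:
{"name": "step_arm", "arguments": {"steps": [{"xyz": [0,0,-0.5],"turn": [0,0,0],"gripper": -1},{"xyz": [0,0,-0.7],"turn": [0,0,0],"gripper": -1},{"xyz": [0,0,-0.7],"turn": [0,0,0],"gripper": -1},{"xyz": [0,0,-0.6],"turn": [0,0,0],"gripper": -1},{"xyz": [0.5,0.27,0],"turn": [0,0,0],"gripper": -1},{"xyz": [0.7,0.37,0],"turn": [0,0,0],"gripper": -1},{"xyz": [0.7,0.37,0],"turn": [0,0,0],"gripper": -1},{"xyz": [0.7,0.37,0],"turn": [0,0,0],"gripper": -1},{"xyz": [0.7,0.37,0],"turn": [0,0,0],"gripper": -1},{"xyz": [0.7,0.37,0],"turn": [0,0,0],"gripper": -1},{"xyz": [0.7,0.37,0],"turn": [0,0,0],"gripper": -1},{"xyz": [0.7,0.37,0],"turn": [0,0,0],"gripper": -1},{"xyz": [0.7,0.37,0],"turn": [0,0,0],"gripper": -1},{"xyz": [0.35,0.19,0],"turn": [0,0,0],"gripper": -1},{"xyz": [0,0,0],"turn": [0,0,0],"gripper": -1},{"xyz": [0,0,0],"turn": [0,0,0],"gripper": -1}]}}

```text
time_s: 10.58
position: [0.475, -0.3638, 0.2225]
tool_rot: [[0.134, -0.991, -0.0], [-0.991, -0.134, 0.001], [-0.001, 0.0, -1.0]]
ft_force: [-0.1, 0.9, -2.2]
grip_width: 0.0212
```

```bash
python3 - <<'E'
from h import *
s=to([.475,-.365,.0742])
offc("scene");offc("top")
E
```

```text
t 10.58 pos [ 0.475  -0.3638  0.2225] xang -82.28 z [-0.     0.001 -1.   ] w 0.0212 F [-0.1  0.9 -2.2] q [-49.  28.  69.   0.  83.  33.]
units to target (tool axes) [0.033 0.004 3.707] 
scene [281. 264.] 599 press xy [-19. -64.] min [-60. -88.] max [ 27. -36.] z [15. 27. 45.]
top [317. 185.] 528 press xy [-20. -62.] min [-61. -84.] max [ 25. -38.] z [20. 24. 44.]
```

Request:
{"name": "step_arm", "arguments": {"steps": [{"xyz": [0.03,0,0.6],"turn": [0,0,0],"gripper": -1},{"xyz": [0,0,0.7],"turn": [0,0,0],"gripper": -1},{"xyz": [0,0,0.7],"turn": [0,0,0],"gripper": -1},{"xyz": [0,0,0.7],"turn": [0,0,0],"gripper": -1},{"xyz": [0,0,0.5],"turn": [0,0,0],"gripper": -1},{"xyz": [0,0,0.25],"turn": [0,0,0],"gripper": -1},{"xyz": [0,0,0.15],"turn": [0,0,0],"gripper": -1},{"xyz": [0,0,0.1],"turn": [0,0,0],"gripper": -1},{"xyz": [0,0,0],"turn": [0,0,0],"gripper": -1},{"xyz": [0,0,0],"turn": [0,0,0],"gripper": -1}]}}

```text
time_s: 11.52
position: [0.4757, -0.3653, 0.0758]
tool_rot: [[0.135, -0.991, 0.001], [-0.991, -0.135, -0.001], [0.002, -0.001, -1.0]]
ft_force: [0.1, -1.0, -2.9]
grip_width: 0.0214
```

```bash
python3 - <<'E'
from h import *
s=to([.475,-.365,.0742])
im,d=cams.get_image("scene");cv2.imwrite("pics/c5.png",cv2.resize(im[210:370,110:340,::-1],None,fx=3,fy=3))
E
```

```text
t 11.52 pos [ 0.4757 -0.3653  0.0758] xang -82.21 z [ 0.001 -0.001 -1.   ] w 0.0214 F [ 0.1 -1.  -2.9] q [-49.  36.  80.   0.  64.  33.]
units to target (tool axes) [-0.011  0.016  0.04 ]
```

View pics/c5.png

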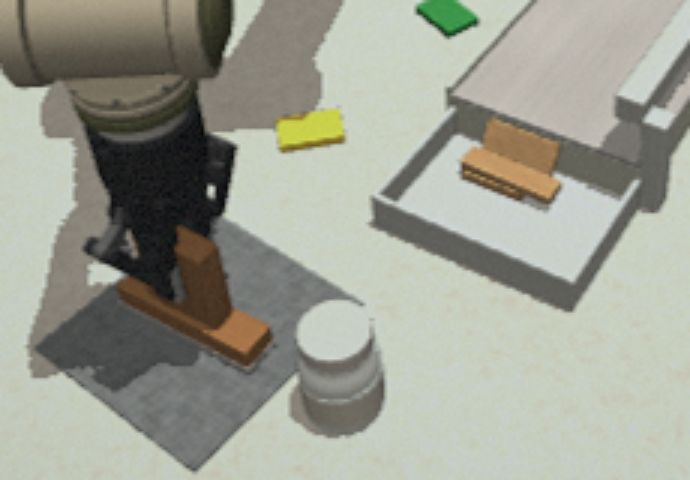

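Crop: the scraper is upright over the mat. In the tray, two offcuts are stacked and one leans on the bed edge at (520,148), its centre around z 30 mm, well below the bed. Next I lower the last 1.6 mm, release and rise.

Request:
{"name": "step_arm", "arguments": {"steps": [{"xyz": [0,0,0.05],"turn": [0,0,0],"gripper": -1},{"xyz": [0,0,0],"turn": [0,0,0],"gripper": -1},{"xyz": [0,0,0],"turn": [0,0,0],"gripper": 0},{"xyz": [0,0,0],"turn": [0,0,0],"gripper": 1},{"xyz": [0,0,0],"turn": [0,0,0],"gripper": 1},{"xyz": [0,0,0],"turn": [0,0,0],"gripper": 1},{"xyz": [0,0,0],"turn": [0,0,0],"gripper": 1},{"xyz": [0,0,0],"turn": [0,0,0],"gripper": 1},{"xyz": [0,0,0],"turn": [0,0,0],"gripper": 1},{"xyz": [0,0,-0.4],"turn": [0,0,0],"gripper": 1},{"xyz": [0,0,-0.8],"turn": [0,0,0],"gripper": 1},{"xyz": [0,0,-0.9],"turn": [0,0,0],"gripper": 1},{"xyz": [0,0,-0.9],"turn": [0,0,0],"gripper": 1},{"xyz": [0,0,-0.9],"turn": [0,0,0],"gripper": 1},{"xyz": [0,0,-0.5],"turn": [0,0,0],"gripper": -1},{"xyz": [0,0,0],"turn": [0,0,0],"gripper": -1}]}}

```text
time_s: 12.9
position: [0.4761, -0.366, 0.254]
tool_rot: [[0.135, -0.991, 0.006], [-0.991, -0.135, -0.007], [0.008, -0.005, -1.0]]
ft_force: [0.0, 0.2, 1.0]
grip_width: 0.0637
```

```bash
cat > chk.py <<'E'
from h import *
offc("scene");offc("top")
for n in("scene","top"):
    im,d=cams.get_image(n);P=cloud(n,d);hsv=cv2.cvtColor(im,cv2.COLOR_RGB2HSV);x,y,z=P[...,0],P[...,1],P[...,2]
    o=(hsv[...,0]<22)&(hsv[...,1]>100)&(hsv[...,2]>60)&(y<-.2)&(y>-.5)&(x>.35)&(x<.6)
    rect(P,o&(z>.098),n+" handle top");rect(P,o&(z<.04),n+" foot")
    rect(P,(z>.075)&(z<.095)&(y<-.25)&(y>-.45)&(x>.55)&(x<.7),n+" jar")
    rect(P,(z>.024)&(z<.036)&(y>.25)&(x<.4)&(x>.25)&(y<.5),n+" weight")
    rect(P,(z>.05)&(z<.066)&(y>.23)&(x<.75)&(x>.58)&(y<.45),n+" box")
E
python3 - <<'E'
from chk import *
s=to([.36,.35,.25])
E
```

```text
scene [281. 264.] 601 press xy [-19. -64.] min [-61. -88.] max [ 27. -36.] z [15. 27. 45.]
top [317. 185.] 530 press xy [-20. -62.] min [-61. -84.] max [ 25. -38.] z [20. 25. 44.]
scene handle top px [168. 291.] n 295 ctr [ 476.3 -367.6] size [66.9 21.7] ang 8.4 z med [100.  109.1 111.4]
scene foot px [177. 318.] n 529 ctr [ 474.9 -367.6] size [129.4  30.9] ang 8.4 z med [15.8 29.1 37.3]
scene jar px [221. 321.] n 493 ctr [ 611.5 -345.5] size [51.8 51.7] ang 38.4 z med [78.3 86.5 88.5]
scene weight px [301. 165.] n 222 ctr [324.3 368.6] size [102.2  52.3] ang 77.9 z med [26.5 32.  34.8]
scene box px [387. 197.] n 1060 ctr [677.2 326. ] size [165.6 103.7] ang 84.5 z med [53.7 61.9 64.3]
top handle top px [441. 225.] n 250 ctr [ 474.5 -366.3] size [68.4 21.4] ang 8.4 z med [104.5 107.1 110.1]
top foot px [427. 228.] n 360 ctr [ 476.3 -370.9] size [131.8  40. ] ang 7.7 z med [23.8 27.6 32. ]
top jar px [426. 169.] n 405 ctr [ 611.5 -342.9] size [51.7 52.6] ang 44.8 z med [80.1 84.4 87.6]
top weight px [126. 284.] n 856 ctr [323.5 371.5] size [99.4 50.4] ang 75.8 z med [25.8 29.2 32.4]
top box px [148. 138.] n 2671 ctr [677.2 328.3] size [162.6 102.5] ang 84.9 z med [55.8 59.4 62.5]
t 13.1 pos [ 0.4749 -0.3648  0.2472] xang -82.23 z [-0.002  0.002 -1.   ] w 0.0335 F [ 1.1 -0.8 -0.4] q [-49.  27.  66.  -0.  87.  33.]
units to target (tool axes) [-18.094   0.43   -0.027]
```

The scraper stands upright at about (475,-367) and is released. Neighbours are unmoved. Before the pedal, a quick fit of the arm's planar geometry to judge whether the tilted approach is reachable.

```bash
python3 - <<'E'
import numpy as np
from scipy.optimize import least_squares
D=np.array([[-83.6,21.8,74.34,.1765,-.5207,.2498],[3,24,75,.543,.1493,.2201],[3,30,83,.5432,.1472,.1223],[-10,30,84,.5601,.0243,.1227],[-21,32,80,.5757,-.0899,.1227],[-49,28,69,.475,-.3638,.2225],[-49,36,80,.4757,-.3653,.0758]])
q=np.radians(D[:,:3])
def m(p):
    a,b,c,d,r0,g=p;r=r0+a*np.sin(q[:,1])+b*np.sin(q[:,1]+q[:,2]+g);z=c+a*np.cos(q[:,1])+b*np.cos(q[:,1]+q[:,2]+g)
    return np.r_[r*np.cos(q[:,0])-d*np.sin(q[:,0])-D[:,3],r*np.sin(q[:,0])+d*np.cos(q[:,0])-D[:,4],z-D[:,5]]
s=least_squares(m,[.4,.4,.1,.1,0,0]);print(s.x.round(3),abs(s.fun).max())
E
```

```text
[ 0.534  0.363 -0.109  0.12   0.002  0.281] 0.004487227955186496
```

Request:
{"name": "step_arm", "arguments": {"steps": [{"xyz": [-0.5,0,-0.4],"turn": [0,0,0],"gripper": -1},{"xyz": [-0.9,0,-0.3],"turn": [0,0,0],"gripper": -1},{"xyz": [-0.9,0,-0.2],"turn": [0,0,0],"gripper": -1},{"xyz": [-0.9,0,0],"turn": [0,0,0],"gripper": -1},{"xyz": [-0.9,0,0],"turn": [0,0,0],"gripper": -1},{"xyz": [-0.9,0,0],"turn": [0,0,0],"gripper": -1},{"xyz": [-0.9,0,0],"turn": [0,0,0],"gripper": -1},{"xyz": [-0.9,0,0],"turn": [0,0,0],"gripper": -1},{"xyz": [-0.9,0,0],"turn": [0,0,0],"gripper": -1},{"xyz": [-0.9,0,0],"turn": [0,0,0],"gripper": -1},{"xyz": [-0.9,0,0],"turn": [0,0,0],"gripper": -1},{"xyz": [-0.9,0,0],"turn": [0,0,0],"gripper": -1},{"xyz": [-0.9,0,0],"turn": [0,0,0],"gripper": -1},{"xyz": [-0.9,0,0],"turn": [0,0,0],"gripper": -1},{"xyz": [-0.9,0,0],"turn": [0,0,0],"gripper": -1},{"xyz": [-0.9,0,0],"turn": [0,0,0],"gripper": -1},{"xyz": [-0.9,0,0],"turn": [0,0,0],"gripper": -1},{"xyz": [-0.9,0,0],"turn": [0,0,0],"gripper": -1},{"xyz": [-0.9,0,0],"turn": [0,0,0],"gripper": -1}]}}

```text
time_s: 14.68
position: [0.3839, 0.2984, 0.2834]
tool_rot: [[0.135, -0.991, -0.002], [-0.991, -0.135, -0.001], [0.001, 0.003, -1.0]]
ft_force: [0.6, 0.2, 0.3]
grip_width: 0.0
```

```bash
python3 - <<'E'
from h import *
s=to([.38,.332,.28])
E
```

```text
t 14.68 pos [0.3839 0.2984 0.2834] xang -82.22 z [-0.002 -0.001 -1.   ] w 0.0 F [0.6 0.2 0.3] q [ 24.  14.  80.  -0.  86. 106.]
units to target (tool axes) [-0.846 -0.017  0.084]
```

Request:
{"name": "step_arm", "arguments": {"steps": [{"xyz": [-0.4,-0.5,0],"turn": [0,0,0],"gripper": -1},{"xyz": [-0.4,-0.5,0],"turn": [0.5,0,0],"gripper": -1},{"xyz": [0,0,0],"turn": [0.9,0,0],"gripper": -1},{"xyz": [0,0,0],"turn": [0.9,0,0],"gripper": -1},{"xyz": [0,0,0],"turn": [0.9,0,0],"gripper": -1},{"xyz": [0,0,0],"turn": [0.9,0,0],"gripper": -1},{"xyz": [0,0,0],"turn": [0.9,0,0],"gripper": -1},{"xyz": [0,0,0],"turn": [0.9,0,0],"gripper": -1},{"xyz": [0,0,0],"turn": [0.9,0,0],"gripper": -1},{"xyz": [0,0,0],"turn": [0.9,0,0],"gripper": -1},{"xyz": [0,0,0],"turn": [0,0,0],"gripper": -1}]}}

```text
time_s: 15.6
position: [0.4183, 0.3334, 0.2823]
tool_rot: [[0.136, -0.81, 0.571], [-0.991, -0.113, 0.077], [0.002, -0.576, -0.818]]
ft_force: [-0.4, -0.1, -0.3]
grip_width: 0.0
```

```bash
python3 - <<'E'
from h import *
s=to([.38,.332,.12])
E
```

```text
t 15.6 pos [0.4183 0.3334 0.2823] xang -82.16 z [ 0.571  0.077 -0.818] w 0.0 F [-0.4 -0.1 -0.3] q [ 32.  10.  94. -19.  45. 124.]
units to target (tool axes) [-0.105  3.114  2.768]
```

The tilt shows that the straightforward wrist branch would run into q5's lower limit. At the pedal the forearm points nearly straight down, so q4 has to swing round to about 200°, going positive. I'll build a small forward model, check it against the readings, and plan that swing.

```bash
cat > kin.py <<'E'
import numpy as np
from scipy.optimize import least_squares
from scipy.spatial.transform import Rotation as Ro
D=[[-83.6,21.8,74.34,0,83.86,-12.3,.1765,-.5207,.2498],[3,24,75,0,80,86,.543,.1493,.2201],[3,30,83,0,67,85,.5432,.1472,.1223],[-10,30,84,0,66,73,.5601,.0243,.1227],[-21,32,80,0,68,62,.5757,-.0899,.1227],[-49,28,69,0,83,33,.475,-.3638,.2225],[-49,36,80,0,64,33,.4757,-.3653,.0758],[24,14,80,0,86,106,.3839,.2984,.2834]]
def fk(q,p):
    a,b,h,d,r0,g,L=p;q1,q2,q3,q4,q5,q6=np.radians(q)
    r=r0+a*np.sin(q2)+b*np.sin(q2+q3+g);z=h+a*np.cos(q2)+b*np.cos(q2+q3+g)
    w=np.array([r*np.cos(q1)-d*np.sin(q1),r*np.sin(q1)+d*np.cos(q1),z])
    R=(Ro.from_euler("z",q1)*Ro.from_euler("y",q2+q3)*Ro.from_euler("z",q4)*Ro.from_euler("y",q5)*Ro.from_euler("z",q6+np.pi)).as_matrix()
    return w+L*R[:,2],R
def load():
    from rig import env
    s=env.observe();E=D+[list(s["q"])+list(s["position"])]
    f=lambda p:np.ravel([fk(e[:6],p)[0]-e[6:] for e in E])
    p=least_squares(f,[.5,.36,.15,.12,0,.28,.26]).x
    return p,s,abs(f(p)).max()
def ik(T,R,seed,p):
    f=lambda q:np.r_[(fk(q,p)[0]-T)*10,3*Ro.from_matrix(R.T@fk(q,p)[1]).as_rotvec()]
    r=least_squares(f,seed,bounds=([-178,-50.7,12.7,-81.4,10,-165],[178,133.3,142.1,261.4,163,165]));return r.x,abs(r.fun).max()
E
python3 - <<'E'
from kin import *
p,s,e=load();print(p.round(3),e);T,R=fk(s["q"],p);print((T-s["position"]).round(4));print((R.T@s["tool_rot"]).round(3))
ux=np.array([.9956,-.0941]);uy=np.array([.0941,.9956]);S=np.array([.484,.342])
for yaw in(8,20,30):
  for a in(28,35):
    y=np.radians(yaw);A=np.radians(a);t=np.array([np.cos(y)*np.cos(A),np.sin(y)*np.cos(A),-np.sin(A)])
    for sg in(1,-1):
      x=sg*np.array([np.sin(y),-np.cos(y),0]);Rm=np.c_[x,np.cross(t,x),t]
      for back in(0,.09):
        tip=np.r_[S-.019*ux,.036 if back==0 else .06];T=tip-(.019+back)*t
        best=min((ik(T,Rm,sd,p) for sd in([30,35,118,190,40,-60],[30,35,118,190,40,100],[30,35,118,-60,40,100],[30,35,118,-60,40,-60])),key=lambda r:r[1])
        print(yaw,a,sg,back,best[0].round(0),best[1].round(3))
E
```

```text
[0.539 0.361 0.128 0.119 0.002 0.283 0.242] 0.004347356416933096
[-0.0001  0.0011 -0.0002]
[[ 1.  0. -0.]
 [-0.  1.  0.]
 [ 0.  0.  1.]]
8 28 1 0 [  35.   43.  120.  213.   48. -100.] 0.0
8 28 1 0.09 [  42.   32.  127.  223.   45. -106.] 0.0
8 28 -1 0 [ 35.  43. 120. 213.  48.  80.] 0.0
8 28 -1 0.09 [ 42.  32. 127. 223.  45.  74.] 0.0
8 35 1 0 [  34.   39.  118.  218.   35. -107.] 0.0
8 35 1 0.09 [  40.   26.  123.  235.   32. -121.] 0.0
8 35 -1 0 [ 34.  39. 118. 218.  35.  73.] 0.0
8 35 -1 0.09 [ 40.  26. 123. 235.  32.  59.] 0.0
20 28 1 0 [ 28.  44. 125. 189.  51. -92.] 0.0
20 28 1 0.09 [ 30.  32. 135. 192.  49. -93.] 0.0
20 28 -1 0 [ 28.  44. 125. 189.  51.  88.] 0.0
20 28 -1 0.09 [ 30.  32. 135. 192.  49.  87.] 0.0
20 35 1 0 [ 27.  39. 122. 190.  36. -94.] 0.0
20 35 1 0.09 [ 29.  25. 129. 195.  29. -98.] 0.0
20 35 -1 0 [ 27.  39. 122. 190.  36.  86.] 0.0
20 35 -1 0.09 [ 29.  25. 129. 195.  29.  82.] 0.0
30 28 1 0 [ 21.  44. 127. 170.  53. -88.] 0.0
30 28 1 0.09 [ 18.  32. 139. 167.  53. -88.] 0.0
30 28 -1 0 [ 21.  44. 127. 170.  53.  92.] 0.0
30 28 -1 0.09 [ 18.  32. 139. 167.  53.  92.] 0.0
30 35 1 0 [ 21.  39. 124. 168.  38. -86.] 0.0
30 35 1 0.09 [ 19.  24. 132. 163.  32. -82.] 0.0
30 35 -1 0 [ 21.  39. 124. 168.  38.  94.] 0.0
30 35 -1 0.09 [ 19.  24. 132. 163.  32.  98.] 0.0
```

The model matches the readings: orientation exactly, position about 1 mm at the current pose. Approach yaw 20° with 33° downward pitch sits inside all joint ranges (q4≈193). Next I generate the swing path.

```bash
cat > plan.py <<'E'
from kin import *
from scipy.interpolate import interp1d
def goal(local_tip,yaw=20,a=33,back=0):
    ux=np.array([.9956,-.0941]);uy=np.array([.0941,.9956]);S=np.array([.484,.342])
    y=np.radians(yaw);A=np.radians(a);t=np.array([np.cos(y)*np.cos(A),np.sin(y)*np.cos(A),-np.sin(A)])
    x=np.array([np.sin(y),-np.cos(y),0]);Rm=np.c_[x,np.cross(t,x),t]
    return np.r_[S+local_tip[0]*ux+local_tip[1]*uy,local_tip[2]]-(.019+back)*t,Rm
def rows(Q,p,n,s):
    f=interp1d(np.linspace(0,1,len(Q)),np.array(Q),axis=0);out=[]
    u=np.linspace(0,1,400);Ps=[fk(f(v),p) for v in u]
    cost=np.r_[0,np.cumsum([max(Ro.from_matrix(A[1].T@B[1]).magnitude()/.07,np.linalg.norm(B[0]-A[0])/.03) for A,B in zip(Ps,Ps[1:])])]
    n=int(np.ceil(cost[-1]));k=np.interp(np.linspace(0,cost[-1],n+1),cost,u)
    T,R=s["position"].copy(),s["tool_rot"].copy();T0,_=fk(s["q"],p);off=T-T0
    for v in k[1:]:
        q=f(v);B=fk(q,p);x=np.round(R.T@(B[0]+off-T)/.04,2);r=np.round(Ro.from_matrix(R.T@B[1]).as_rotvec()/.08,2)
        T=T+R@x*.04;R=R@Ro.from_rotvec(r*.08).as_matrix()
        print('{"xyz":%s,"turn":%s,"gripper":-1},'%(x.tolist(),r.tolist()),"#",q.round(0).astype(int).tolist(),"tip",(T+.019*R[:,2]).round(3),"tz",R[2,2].round(2))
E
python3 - <<'E'
from plan import *
p,s,e=load();T,R=goal([-.019,0,.060],back=.09);B,err=ik(T,R,[29,27,131,194,32,-97],p);print(B.round(1),err,T)
V=[30,17,112,90,45,15]
rows([s["q"],[31,13,103,35,47,70],V,[30,22,122,145,42,-42],B],p,0,s)
E
```

```text
[ 29.4  26.5 130.7 193.9  34.7 -96.4] 1.6653345369377348e-15 [0.37918151 0.3125221  0.11936565]
{"xyz":[-0.22, 0.39, 0.11],"turn":[-0.61, -0.51, -0.32],"gripper":-1}, # [32, 10, 95, -15, 46, 119] tip [0.417 0.343 0.254] tz -0.84
{"xyz":[-0.24, 0.37, 0.12],"turn":[-0.58, -0.55, -0.32],"gripper":-1}, # [32, 10, 96, -10, 46, 115] tip [0.404 0.351 0.241] tz -0.87
{"xyz":[-0.26, 0.35, 0.11],"turn":[-0.53, -0.59, -0.31],"gripper":-1}, # [32, 10, 96, -5, 46, 110] tip [0.391 0.36  0.231] tz -0.88
{"xyz":[-0.27, 0.33, 0.12],"turn":[-0.49, -0.64, -0.3],"gripper":-1}, # [32, 11, 97, -1, 46, 105] tip [0.378 0.37  0.221] tz -0.9
{"xyz":[-0.29, 0.3, 0.12],"turn":[-0.44, -0.67, -0.3],"gripper":-1}, # [32, 11, 98, 4, 46, 100] tip [0.365 0.38  0.213] tz -0.91
{"xyz":[-0.3, 0.27, 0.12],"turn":[-0.37, -0.72, -0.29],"gripper":-1}, # [31, 11, 99, 9, 46, 96] tip [0.352 0.39  0.206] tz -0.91
{"xyz":[-0.31, 0.24, 0.12],"turn":[-0.32, -0.74, -0.27],"gripper":-1}, # [31, 12, 100, 14, 46, 90] tip [0.339 0.401 0.2  ] tz -0.9
{"xyz":[-0.31, 0.22, 0.12],"turn":[-0.25, -0.78, -0.28],"gripper":-1}, # [31, 12, 100, 
[... 3157 characters left out ...]
-69] tip [0.399 0.398 0.168] tz -0.38
{"xyz":[0.4, 0.23, -0.07],"turn":[-0.23, 0.76, -0.32],"gripper":-1}, # [30, 25, 127, 174, 38, -75] tip [0.401 0.382 0.156] tz -0.41
{"xyz":[0.39, 0.26, -0.08],"turn":[-0.3, 0.73, -0.33],"gripper":-1}, # [30, 25, 128, 179, 37, -80] tip [0.402 0.366 0.144] tz -0.45
{"xyz":[0.36, 0.29, -0.07],"turn":[-0.36, 0.71, -0.32],"gripper":-1}, # [30, 26, 129, 184, 36, -86] tip [0.401 0.35  0.133] tz -0.48
{"xyz":[0.36, 0.32, -0.07],"turn":[-0.43, 0.67, -0.34],"gripper":-1}, # [29, 26, 130, 189, 35, -91] tip [0.398 0.333 0.121] tz -0.51
{"xyz":[0.33, 0.34, -0.06],"turn":[-0.47, 0.63, -0.33],"gripper":-1}, # [29, 27, 131, 194, 35, -96] tip [0.394 0.317 0.109] tz -0.54
```

Request:
{"name": "step_arm", "arguments": {"steps": [{"xyz": [-0.22,0.39,0.11],"turn": [-0.61,-0.51,-0.32],"gripper": -1},{"xyz": [-0.24,0.37,0.12],"turn": [-0.58,-0.55,-0.32],"gripper": -1},{"xyz": [-0.26,0.35,0.11],"turn": [-0.53,-0.59,-0.31],"gripper": -1},{"xyz": [-0.27,0.33,0.12],"turn": [-0.49,-0.64,-0.3],"gripper": -1},{"xyz": [-0.29,0.3,0.12],"turn": [-0.44,-0.67,-0.3],"gripper": -1},{"xyz": [-0.3,0.27,0.12],"turn": [-0.37,-0.72,-0.29],"gripper": -1},{"xyz": [-0.31,0.24,0.12],"turn": [-0.32,-0.74,-0.27],"gripper": -1},{"xyz": [-0.31,0.22,0.12],"turn": [-0.25,-0.78,-0.28],"gripper": -1},{"xyz": [-0.32,0.17,0.11],"turn": [-0.17,-0.8,-0.26],"gripper": -1},{"xyz": [-0.32,0.14,0.12],"turn": [-0.09,-0.81,-0.25],"gripper": -1},{"xyz": [-0.32,0.1,0.11],"turn": [0.01,-0.82,-0.25],"gripper": -1},{"xyz": [-0.3,0.03,0.11],"turn": [0.17,-0.8,-0.25],"gripper": -1},{"xyz": [-0.28,-0.01,0.11],"turn": [0.26,-0.78,-0.23],"gripper": -1},{"xyz": [-0.26,-0.04,0.1],"turn": [0.37,-0.74,-0.22],"gripper": -1},{"xyz": [-0.22,-0.09,0.08],"turn": [0.47,-0.69,-0.22],"gripper": -1},{"xyz": [-0.18,-0.13,0.08],"turn": [0.58,-0.6,-0.2],"gripper": -1},{"xyz": [-0.14,-0.16,0.06],"turn": [0.66,-0.5,-0.19],"gripper": -1},{"xyz": [-0.08,-0.18,0.04],"turn": [0.74,-0.39,-0.19],"gripper": -1},{"xyz": [-0.03,-0.21,0.02],"turn": [0.8,-0.26,-0.18],"gripper": -1},{"xyz": [0,0,0],"turn": [0,0,0],"gripper": -1}]}}

```text
time_s: 17.27
position: [0.287, 0.4999, 0.2398]
tool_rot: [[0.657, -0.746, 0.112], [-0.41, -0.228, 0.883], [-0.633, -0.626, -0.455]]
ft_force: [-0.8, -0.2, -0.2]
grip_width: -0.0001
```

```bash
python3 - <<'E'
from plan import *
p,s,e=load();print(s["q"].round(1),s["ft_force"].round(1),e);T,R=goal([-.019,0,.060],back=.09);B,err=ik(T,R,[29,27,131,194,32,-97],p);print(T)
rows([s["q"],[30,22,122,145,42,-42],B],p,0,s)
E
```

```text
[ 30.4  16.9 110.7  87.7  44.9  18.1] [-0.8 -0.2 -0.2] 0.0042627936977878145
[0.37918151 0.3125221  0.11936565]
{"xyz":[0.06, -0.15, 0.02],"turn":[0.82, -0.1, -0.22],"gripper":-1}, # [30, 18, 112, 95, 44, 10] tip [0.296 0.518 0.234] tz -0.41
{"xyz":[0.13, -0.14, 0.0],"turn":[0.83, 0.07, -0.21],"gripper":-1}, # [30, 18, 114, 103, 44, 2] tip [0.305 0.517 0.235] tz -0.37
{"xyz":[0.2, -0.14, -0.02],"turn":[0.79, 0.24, -0.21],"gripper":-1}, # [30, 19, 115, 110, 44, -5] tip [0.315 0.514 0.235] tz -0.33
{"xyz":[0.25, -0.12, -0.05],"turn":[0.73, 0.38, -0.22],"gripper":-1}, # [30, 20, 117, 117, 43, -13] tip [0.326 0.508 0.234] tz -0.31
{"xyz":[0.3, -0.09, -0.06],"turn":[0.66, 0.5, -0.22],"gripper":-1}, # [30, 20, 118, 124, 43, -20] tip [0.337 0.5   0.231] tz -0.29
{"xyz":[0.33, -0.06, -0.07],"turn":[0.56, 0.61, -0.23],"gripper":-1}, # [30, 21, 119, 131, 43, -27] tip [0.347 0.491 0.227] tz -0.28
{"xyz":[0.37, -0.02, -0.08],"turn":[0.46, 0.67, -0.24],"gripper":-1}, # [30, 21, 120, 137, 42, -34] tip [0.357 0.48  0.221] tz -0.27
{"xyz":[0.38, 0.0, -0.09],"turn":[0.37, 0.74, -0.25],"gripper":-1}, 
[... 684 characters left out ...]
69] tip [0.398 0.397 0.167] tz -0.38
{"xyz":[0.39, 0.22, -0.07],"turn":[-0.23, 0.76, -0.32],"gripper":-1}, # [30, 25, 127, 174, 37, -75] tip [0.4   0.381 0.156] tz -0.41
{"xyz":[0.38, 0.25, -0.06],"turn":[-0.3, 0.73, -0.32],"gripper":-1}, # [29, 25, 128, 179, 36, -80] tip [0.401 0.365 0.144] tz -0.44
{"xyz":[0.36, 0.28, -0.07],"turn":[-0.37, 0.71, -0.33],"gripper":-1}, # [29, 25, 128, 184, 35, -86] tip [0.4   0.349 0.133] tz -0.48
{"xyz":[0.34, 0.31, -0.06],"turn":[-0.43, 0.66, -0.32],"gripper":-1}, # [29, 26, 129, 189, 35, -91] tip [0.398 0.334 0.121] tz -0.51
{"xyz":[0.33, 0.33, -0.06],"turn":[-0.48, 0.63, -0.33],"gripper":-1}, # [29, 26, 130, 194, 34, -97] tip [0.395 0.318 0.11 ] tz -0.54
```

The wrist follows the planned branch, so I continue.

Request:
{"name": "step_arm", "arguments": {"steps": [{"xyz": [0.06,-0.15,0.02],"turn": [0.82,-0.1,-0.22],"gripper": -1},{"xyz": [0.13,-0.14,0.0],"turn": [0.83,0.07,-0.21],"gripper": -1},{"xyz": [0.2,-0.14,-0.02],"turn": [0.79,0.24,-0.21],"gripper": -1},{"xyz": [0.25,-0.12,-0.05],"turn": [0.73,0.38,-0.22],"gripper": -1},{"xyz": [0.3,-0.09,-0.06],"turn": [0.66,0.5,-0.22],"gripper": -1},{"xyz": [0.33,-0.06,-0.07],"turn": [0.56,0.61,-0.23],"gripper": -1},{"xyz": [0.37,-0.02,-0.08],"turn": [0.46,0.67,-0.24],"gripper": -1},{"xyz": [0.38,0.0,-0.09],"turn": [0.37,0.74,-0.25],"gripper": -1},{"xyz": [0.4,0.04,-0.08],"turn": [0.21,0.77,-0.29],"gripper": -1},{"xyz": [0.41,0.08,-0.07],"turn": [0.09,0.79,-0.32],"gripper": -1},{"xyz": [0.41,0.11,-0.07],"turn": [0.01,0.8,-0.31],"gripper": -1},{"xyz": [0.4,0.15,-0.07],"turn": [-0.08,0.79,-0.32],"gripper": -1},{"xyz": [0.4,0.18,-0.07],"turn": [-0.16,0.78,-0.32],"gripper": -1},{"xyz": [0.39,0.22,-0.07],"turn": [-0.23,0.76,-0.32],"gripper": -1},{"xyz": [0.38,0.25,-0.06],"turn": [-0.3,0.73,-0.32],"gripper": -1},{"xyz": [0.36,0.28,-0.07],"turn": [-0.37,0.71,-0.33],"gripper": -1},{"xyz": [0.34,0.31,-0.06],"turn": [-0.43,0.66,-0.32],"gripper": -1},{"xyz": [0.33,0.33,-0.06],"turn": [-0.48,0.63,-0.33],"gripper": -1},{"xyz": [0,0,0],"turn": [0,0,0],"gripper": -1}]}}

```text
time_s: 18.85
position: [0.3794, 0.3112, 0.1207]
tool_rot: [[0.341, -0.512, 0.788], [-0.94, -0.189, 0.284], [0.004, -0.838, -0.546]]
ft_force: [-0.9, -0.4, 0.5]
grip_width: -0.0001
```

```bash
cat > pd.py <<'E'
from plan import *
from h import cams,cv2,cloud
p,s,e=load();R=s["tool_rot"];print("t",s["time_s"],"q",s["q"].round(1),"F",s["ft_force"].round(1),"pos",s["position"].round(4))
for nm,lt in(("pre",[-.019,0,.072]),("down",[-.019,0,.036])):
    T,G=goal(lt);print(nm,"xyz units",(R.T@(T-s["position"])/.04).round(2),"turn",(Ro.from_matrix(R.T@G).as_rotvec()/.08).round(2),"ik",ik(T,G,[29,35,122,194,36,-97],p)[0].round(0))
tip=s["position"]+.019*R[:,2];d=tip[:2]-[.484,.342];print("tip stand-local",(d@[.9956,-.0941]).round(4),(d@[.0941,.9956]).round(4),tip[2].round(4))
E
python3 - <<'E'
from pd import *
im,d=cams.get_image("scene");cv2.imwrite("pics/c6.png",cv2.resize(im[80:250,240:420,::-1],None,fx=3.3,fy=3.3))
E
```

```text
t 18.85 q [ 29.5  26.  129.6 195.   33.1 -97.6] F [-0.9 -0.4  0.5] pos [0.3794 0.3112 0.1207]
pre xyz units [-0.04 -0.23  2.11] turn [ 0.02 -0.03  0.03] ik [ 27.  34. 121. 192.  32. -96.]
down xyz units [-0.04  0.52  2.6 ] turn [ 0.02 -0.03  0.03] ik [ 27.  40. 122. 190.  39. -94.]
tip stand-local -0.0869 -0.0337 0.1103
```

View pics/c6.png

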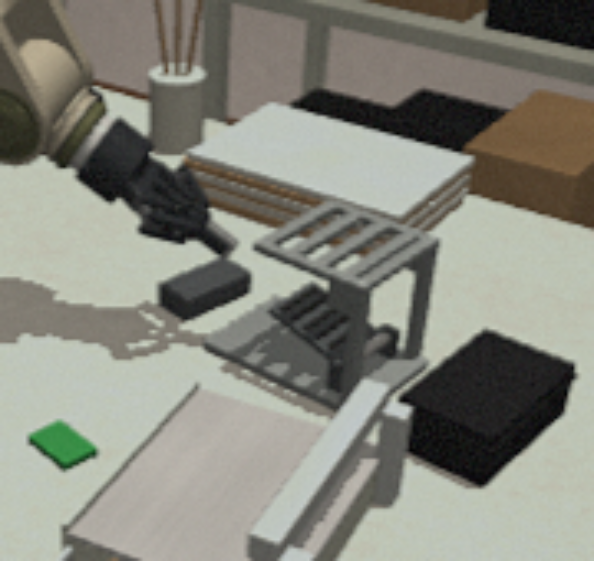

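The tip is at crop (235,245), in front of the hood opening, with the pedal at (315,320). A 25° relative yaw would bring the gripper body's corner near the hood's corner, so I'll reduce it to yaw 8° and pitch 30°.

```bash
sed -i 's/yaw=20,a=33/yaw=8,a=30/' plan.py; python3 - <<'E'
from plan import *
p,s,e=load();q=s["q"];Q=[q]
for b in(.09,.045,.0):
    T,R=goal([-.022,0,.068],back=b);q,err=ik(T,R,q if b<.09 else [38,28,125,218,38,-108],p);print(b,q.round(1),round(err,4));Q.append(q)
rows(Q[:2],p,0,s)
E
```

```text
0.09 [  41.1   28.6  124.8  228.    39.5 -112.6] 0.0
0.045 [  37.6   32.9  121.9  222.4   39.4 -109.3] 0.0
0.0 [  34.7   37.   118.3  218.2   39.  -107.3] 0.0
{"xyz":[-0.13, -0.09, 0.02],"turn":[0.29, 0.51, 0.36],"gripper":-1}, # [32, 27, 128, 203, 35, -101] tip [0.396 0.323 0.114] tz -0.52
{"xyz":[-0.13, -0.02, -0.01],"turn":[0.21, 0.55, 0.35],"gripper":-1}, # [35, 27, 127, 211, 36, -105] tip [0.395 0.327 0.115] tz -0.51
{"xyz":[-0.11, 0.04, -0.05],"turn":[0.12, 0.58, 0.34],"gripper":-1}, # [38, 28, 126, 220, 38, -109] tip [0.392 0.33  0.115] tz -0.5
{"xyz":[-0.09, 0.12, -0.09],"turn":[0.02, 0.61, 0.31],"gripper":-1}, # [41, 29, 125, 228, 39, -113] tip [0.386 0.331 0.113] tz -0.5
```

Request:
{"name": "step_arm", "arguments": {"steps": [{"xyz": [-0.13,-0.09,0.02],"turn": [0.29,0.51,0.36],"gripper": -1},{"xyz": [-0.13,-0.02,-0.01],"turn": [0.21,0.55,0.35],"gripper": -1},{"xyz": [-0.11,0.04,-0.05],"turn": [0.12,0.58,0.34],"gripper": -1},{"xyz": [-0.09,0.12,-0.09],"turn": [0.02,0.61,0.31],"gripper": -1},{"xyz": [0,0,0],"turn": [0,0,0],"gripper": -1},{"xyz": [0,0,0],"turn": [0,0,0],"gripper": -1}]}}

```text
time_s: 19.4
position: [0.3691, 0.33, 0.1227]
tool_rot: [[0.142, -0.493, 0.858], [-0.99, -0.071, 0.123], [0.0, -0.867, -0.499]]
ft_force: [-0.1, 0.3, -0.4]
grip_width: 0.0
```

```bash
sed -i 's/\[-.019,0,.072\]/[-.022,0,.070]/;s/\[-.019,0,.036\]/[-.022,0,.040]/' pd.py; python3 pd.py
```

```text
t 19.4 q [  41.3   28.6  124.8  227.9   39.6 -112.5] F [-0.1  0.3 -0.4] pos [0.3691 0.33   0.1227]
pre xyz units [-0.02 -0.03  2.22] turn [-0.02  0.03  0.02] ik [  35.   37.  118.  219.   39. -108.]
down xyz units [-0.02  0.62  2.59] turn [-0.02  0.03  0.02] ik [  35.   41.  119.  215.   43. -103.]
tip stand-local -0.0973 -0.0189 0.1133
```

Request:
{"name": "step_arm", "arguments": {"steps": [{"xyz": [0,-0.02,0.3],"turn": [0,0,0],"gripper": -1},{"xyz": [0,0,0.35],"turn": [0,0,0],"gripper": -1},{"xyz": [0,0,0.35],"turn": [0,0,0],"gripper": -1},{"xyz": [0,0,0.3],"turn": [0,0,0],"gripper": -1},{"xyz": [0,0,0.3],"turn": [0,0,0],"gripper": -1},{"xyz": [0,0,0.3],"turn": [0,0,0],"gripper": -1},{"xyz": [0,0,0.2],"turn": [0,0,0],"gripper": -1},{"xyz": [0,0,0.1],"turn": [0,0,0],"gripper": -1},{"xyz": [0,0,0],"turn": [0,0,0],"gripper": -1}]}}

```text
time_s: 20.15
position: [0.4453, 0.339, 0.0785]
tool_rot: [[0.138, -0.496, 0.858], [-0.99, -0.071, 0.118], [0.002, -0.866, -0.501]]
ft_force: [0.7, -0.6, 0.5]
grip_width: -0.0003
```

```bash
python3 - <<'E'
from pd import *
im,d=cams.get_image("scene");cv2.imwrite("pics/c7.png",cv2.resize(im[80:250,240:420,::-1],None,fx=3.3,fy=3.3))
E
```

```text
t 20.15 q [  34.8   36.9  118.5  218.6   39.  -107.6] F [ 0.7 -0.6  0.5] pos [0.4453 0.339  0.0785]
pre xyz units [-0.07 -0.03  0.01] turn [ 0.01 -0.03  0.02] ik [  35.   37.  118.  219.   39. -108.]
down xyz units [-0.07  0.62  0.38] turn [ 0.01 -0.03  0.02] ik [  35.   41.  119.  215.   43. -103.]
tip stand-local -0.0222 -0.0029 0.069
```

View pics/c7.png

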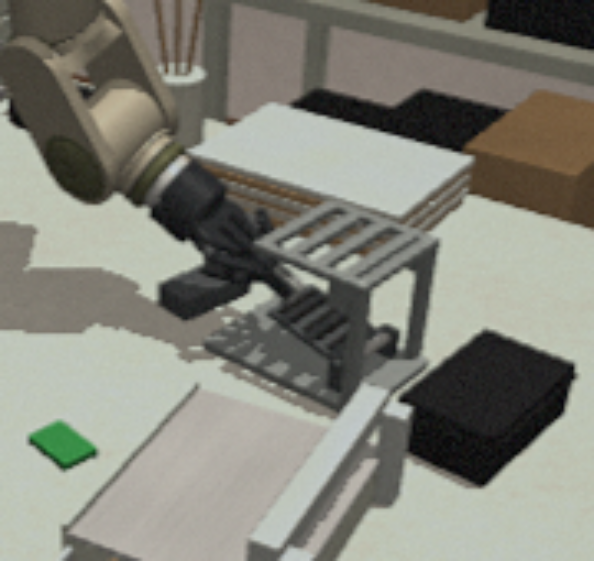

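Fingertips are over the pedal's front half at crop (290,285), with the hood clear. Next I push down in small steps.

Request:
{"name": "step_arm", "arguments": {"steps": [{"xyz": [0,0.065,0.038],"turn": [0,0,0],"gripper": -1},{"xyz": [0,0.065,0.038],"turn": [0,0,0],"gripper": -1},{"xyz": [0,0.065,0.038],"turn": [0,0,0],"gripper": -1},{"xyz": [0,0.065,0.038],"turn": [0,0,0],"gripper": -1},{"xyz": [0,0.065,0.038],"turn": [0,0,0],"gripper": -1},{"xyz": [0,0.065,0.038],"turn": [0,0,0],"gripper": -1},{"xyz": [0,0,0],"turn": [0,0,0],"gripper": -1}]}}

```text
time_s: 20.78
position: [0.4444, 0.3391, 0.0602]
tool_rot: [[0.139, -0.496, 0.857], [-0.99, -0.072, 0.119], [0.003, -0.865, -0.501]]
ft_force: [-4.2, 1.0, 6.5]
grip_width: 0.0
```

Request:
{"name": "step_arm", "arguments": {"steps": [{"xyz": [0,0.065,0.038],"turn": [0,0,0],"gripper": -1},{"xyz": [0,0.065,0.038],"turn": [0,0,0],"gripper": -1},{"xyz": [0,0,0],"turn": [0,0,0],"gripper": -1}]}}

```text
time_s: 21.03
position: [0.4444, 0.3392, 0.0566]
tool_rot: [[0.14, -0.491, 0.86], [-0.99, -0.071, 0.12], [0.003, -0.868, -0.496]]
ft_force: [-12.9, -1.3, 22.0]
grip_width: -0.0001
```

```bash
python3 - <<'E'
from h import *
for n in("scene","top"):
    im,d=cams.get_image(n);P=cloud(n,d);L=(P[...,:2]*1000-O)@RP
    m=(L[...,0]>62)&(L[...,0]<82)&(L[...,1]>0)&(L[...,1]<170);print(n,"bar z pct",np.nanpercentile(P[m][:,2],[10,50,90]).round(4))
print(env.observe()["ft_force"])
E
```

```text
scene bar z pct [0.0763 0.0779 0.0794]
top bar z pct [0.0732 0.0754 0.0777]
[-13.2093697   -1.52633536  21.75160402]
```

Request:
{"name": "step_arm", "arguments": {"steps": [{"xyz": [0,0.015,0.01],"turn": [0,0,0],"gripper": -1},{"xyz": [0,0,0],"turn": [0,0,0],"gripper": -1},{"xyz": [0,0,0],"turn": [0,0,0],"gripper": -1},{"xyz": [0,0,0],"turn": [0,0,0],"gripper": -1},{"xyz": [0,0,0],"turn": [0,0,0],"gripper": -1},{"xyz": [0,0,0],"turn": [0,0,0],"gripper": -1},{"xyz": [0,0,0],"turn": [0,0,0],"gripper": -1},{"xyz": [0,0,0],"turn": [0,0,0],"gripper": -1},{"xyz": [0,0,0],"turn": [0,0,0],"gripper": -1},{"xyz": [0,0,0],"turn": [0,0,0],"gripper": -1},{"xyz": [0,0,0],"turn": [0,0,0],"gripper": -1},{"xyz": [0,0,0],"turn": [0,0,0],"gripper": -1},{"xyz": [0,0,0],"turn": [0,0,0],"gripper": -1},{"xyz": [0,0,0],"turn": [0,0,0],"gripper": -1}]}}

```text
time_s: 22.3
position: [0.4445, 0.3392, 0.0565]
tool_rot: [[0.139, -0.49, 0.86], [-0.99, -0.071, 0.12], [0.002, -0.869, -0.495]]
ft_force: [-16.6, -2.5, 25.7]
grip_width: -0.0001
```

```bash
python3 - <<'E'
from h import *
for n in("scene","top"):
    im,d=cams.get_image(n);P=cloud(n,d);L=(P[...,:2]*1000-O)@RP
    m=(L[...,0]>62)&(L[...,0]<82)&(L[...,1]>0)&(L[...,1]<170);print(n,"bar z pct",np.nanpercentile(P[m][:,2],[10,50,90]).round(4))
print(env.observe()["ft_force"])
E
```

```text
scene bar z pct [0.0761 0.078  0.0796]
top bar z pct [0.0732 0.0754 0.0776]
[-16.23001429  -0.76407395  25.66345615]
```

The bar's top is at 76 mm, fully closed, and the force shows the pedal on its stop. I hold another 1.5 s, then come up and back out.

Request:
{"name": "step_arm", "arguments": {"steps": [{"xyz": [0,0,0],"turn": [0,0,0],"gripper": -1},{"xyz": [0,0,0],"turn": [0,0,0],"gripper": -1},{"xyz": [0,0,0],"turn": [0,0,0],"gripper": -1},{"xyz": [0,0,0],"turn": [0,0,0],"gripper": -1},{"xyz": [0,0,0],"turn": [0,0,0],"gripper": -1},{"xyz": [0,0,0],"turn": [0,0,0],"gripper": -1},{"xyz": [0,0,0],"turn": [0,0,0],"gripper": -1},{"xyz": [0,0,0],"turn": [0,0,0],"gripper": -1},{"xyz": [0,0,0],"turn": [0,0,0],"gripper": -1},{"xyz": [0,0,0],"turn": [0,0,0],"gripper": -1},{"xyz": [0,0,0],"turn": [0,0,0],"gripper": -1},{"xyz": [0,0,0],"turn": [0,0,0],"gripper": -1},{"xyz": [0,0,0],"turn": [0,0,0],"gripper": -1},{"xyz": [0,0,0],"turn": [0,0,0],"gripper": -1},{"xyz": [0,0,0],"turn": [0,0,0],"gripper": -1},{"xyz": [0,0,0],"turn": [0,0,0],"gripper": -1},{"xyz": [0,0,0],"turn": [0,0,0],"gripper": -1},{"xyz": [0,0,0],"turn": [0,0,0],"gripper": -1}]}}

```text
time_s: 23.9
position: [0.4444, 0.3393, 0.0565]
tool_rot: [[0.139, -0.49, 0.86], [-0.99, -0.071, 0.12], [0.002, -0.869, -0.495]]
ft_force: [-15.6, -2.3, 25.1]
grip_width: -0.0001
```

Request:
{"name": "step_arm", "arguments": {"steps": [{"xyz": [0,-0.08,-0.047],"turn": [0,0,0],"gripper": -1},{"xyz": [0,-0.08,-0.047],"turn": [0,0,0],"gripper": -1},{"xyz": [0,-0.08,-0.047],"turn": [0,0,0],"gripper": -1},{"xyz": [0,-0.08,-0.047],"turn": [0,0,0],"gripper": -1},{"xyz": [0,-0.08,-0.047],"turn": [0,0,0],"gripper": -1},{"xyz": [0,-0.08,-0.047],"turn": [0,0,0],"gripper": -1},{"xyz": [0,-0.06,-0.035],"turn": [0,0,0],"gripper": -1},{"xyz": [0,0,-0.2],"turn": [0,0,0],"gripper": -1},{"xyz": [0,0,-0.4],"turn": [0,0,0],"gripper": -1},{"xyz": [0,0,-0.4],"turn": [0,0,0],"gripper": -1},{"xyz": [0,0,-0.4],"turn": [0,0,0],"gripper": -1},{"xyz": [0,0,-0.4],"turn": [0,0,0],"gripper": -1},{"xyz": [0,0,-0.3],"turn": [0,0,0],"gripper": -1},{"xyz": [0,0,0],"turn": [0,0,0],"gripper": -1},{"xyz": [0,0,0],"turn": [0,0,0],"gripper": -1},{"xyz": [0,0,0],"turn": [0,0,0],"gripper": -1}]}}

```text
time_s: 25.23
position: [0.3728, 0.3291, 0.1207]
tool_rot: [[0.139, -0.496, 0.857], [-0.99, -0.071, 0.119], [0.002, -0.865, -0.501]]
ft_force: [0.4, 0.5, -0.1]
grip_width: 0.0
```

```bash
python3 - <<'E'
from chk import *
s=env.observe();print(s["time_s"],s["position"].round(3),s["ft_force"].round(1))
for n in("scene","top"):
    im,d=cams.get_image(n);P=cloud(n,d);L=(P[...,:2]*1000-O)@RP
    m=(L[...,0]>62)&(L[...,0]<82)&(L[...,1]>0)&(L[...,1]<170);print(n,"bar z pct",np.nanpercentile(P[m][:,2],[10,50,90]).round(4))
    if n=="scene":cv2.imwrite("pics/c8.png",im[...,::-1])
    else:
        l=(P[...,:2]-[.484,.342])@np.array([[.9956,.0941],[-.0941,.9956]])
        for a in(-30,-13,20):
            m=(abs(l[...,0]*1000-a)<4)&(abs(l[...,1])<.03)&(P[...,2]<.1)&(P[...,2]>.02);print("pedal z at local x",a,np.median(P[m][:,2]) if m.any() else None)
E
```

```text
scene [281. 264.] 598 press xy [-19. -64.] min [-60. -88.] max [ 26. -37.] z [16. 27. 45.]
top [317. 185.] 524 press xy [-20. -62.] min [-62. -84.] max [ 26. -37.] z [20. 25. 44.]
scene handle top px [168. 291.] n 291 ctr [ 476. -368.] size [66.4 21.5] ang 10.4 z med [ 99.9 109.  111.4]
scene foot px [177. 318.] n 515 ctr [ 474.9 -367.1] size [129.8  31.3] ang 7.5 z med [16.2 29.1 35.3]
scene jar px [221. 321.] n 494 ctr [ 611.6 -345.2] size [51.8 51. ] ang 20.6 z med [78.2 86.7 88.7]
scene weight px [301. 165.] n 224 ctr [322.3 369.9] size [100.8  54.3] ang 75.0 z med [26.  32.  34.3]
scene box px [387. 197.] n 1057 ctr [677.  325.3] size [164.7 101.9] ang 84.9 z med [53.9 61.9 64.2]
top handle top px [441. 225.] n 265 ctr [ 474.3 -366.2] size [68.6 20.8] ang 8.8 z med [104.2 107.1 110.3]
top foot px [427. 228.] n 367 ctr [ 476.1 -370.2] size [131.9  40.5] ang 8.0 z med [23.9 27.7 32.7]
top jar px [426. 169.] n 406 ctr [ 611.1 -342.9] size [50.9 52.2] ang 0.3 z med [79.6 84.3 87.3]
top weight px [112. 276.] n 117 ctr [342.4 410.2] size [26.5 54.6] ang 39.9 z med [25.2 29.1 31.6]
top box px [148. 138.] n 2668 ctr [677.4 328.3] size [161. 102.] ang 85.4 z med [55.7 59.2 62.4]
25.4333 [0.373 0.329 0.121] [0.5 0.2 0.2]
scene bar z pct [0.0515 0.1171 0.1191]
top bar z pct [0.0489 0.1147 0.1173]
pedal z at local x -30 None
pedal z at local x -13 0.05937473749950095
pedal z at local x 20 0.04955872912215442
```

View pics/c8.png

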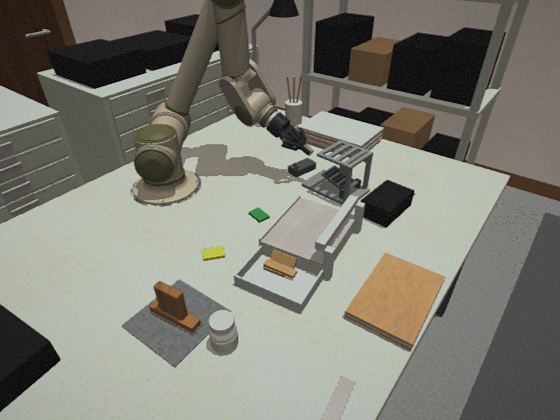

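The picture shows the bed clear, the offcuts in the tray at (281,265), the scraper upright at (172,305) on the mat, the bar raised, the pedal up, and the arm clear of everything. I'm handing in.

```bash
python3 -c "
from rig import order;print(order.close_job())"
```

```text
the job is handed in; nothing more can be done
None
```

The job is done and handed in at about 25 s of the 72 s; closing it reports no verdict.

- **Sweep:** I took the scraper by its handle and swept all three offcuts into the tray with one pass, in two strokes. Two lie stacked, with tops about 25 mm above the bench. The third leans on the bed edge; its top edge is at about 45 mm. I put its centre at about 30 mm from the geometry but did not measure it separately. The limit is 42 mm above the bench.
- **Scraper:** it stands upright and released at about (475, -367) mm. That is roughly 3 mm from the mat's centre at (475, -364).
- **Pedal:** my first tilt towards the pedal was heading for a wrist joint limit, so I swung the wrist round the other way and went in under the hood. I held the pedal on its stop for almost 3 s with about 25 N. The clamp bar came fully down: its top read 76 mm, against 116 mm raised.
- **Last checks:** the bar is back up at about 116 mm and the pedal is back up at about 59 mm at its front. The arm stands clear of everything, with wrist force about 0. Jar, box and weight read within about 2 mm of where they started. The one odd reading was the weight in the top view, because the arm covered most of it; the scene view showed it in place.

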